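Change the oak blocks in the tilting kettle

TASK

Empty the spent dark oak blocks out of the little tilting kettle: wind its hand crank until the pot has tipped right over and all of them have dropped into the steel pan under its lip, then wind it fully back upright. Next tip all the fresh pale blocks off the scoop tray into the pot, set the empty tray back down flat on the bench, and put the lid squarely on the pot. Move the pot by its crank only, and leave the bottles, mug and tape where they stand.

Things in the scene. Friction and masses are not known exactly. Their poses are not given: they have to be found in the camera images.
- kettle: fixed stand of a table-top tilting kettle. Origin on the bench under the centre of the upright pot; x points away from the pouring side (roughly away from the robot), y left. Grey gearbox console with the crank on top: x -85 to 65, y 150 to 320 mm, 190 mm high. Grey bearing pedestal on the other side: y -130 to -180 mm, 185 mm high. The catch pan stands in front
- pot: steel pot, cone-sided: mouth 222 and floor 160 mm inside, 120 mm deep, walls 4 mm, rim 195 mm above the bench when upright. Origin on its tilt axis (its y), 60 mm on the lip side (-x) of the pot's centre and 25 mm below the rim; z up when upright. Tips over the pan (to -x) by up to 2.2 rad, driven by a self-locking gear: the crank turns 6.5 times as far as the pot
- pot_mouth (a point): the centre of the pot's mouth, at rim height; turns with the pot
- crank (a joint): angle of the hand crank, rad: 0 with the pot fully upright (a stop), 14.3 (about 2.3 turns) with the pot tipped right over (a stop). It grows clockwise seen from above; it needs up to about 9 N at the grip and stays where it is left
- crank_axis (a point): point on the crank's vertical axis at the height of the middle of the grip (249 mm above the bench); fixed on the stand, axes as the stand's
- crank_grip (a point): middle of the crank's upright round black grip, 28 mm across, 70 mm tall (214 to 284 mm above the bench). It revolves freely on its pin, 60 mm from the crank's axis, and goes round in a level circle; at crank 0 it stands on the stand's -x side of the axis. Top of the flat crank arm below it: 212 mm above the bench
- pan: the fixed steel catch pan in front of the pot, 240 x 260 mm outside (x, y), walls 65 mm high and 5 mm thick; origin under its centre on the bench
- tray: a steel scoop tray, 180 mm long (x) and 160 mm wide (y), floor 5 mm thick, walls 40 mm high on three sides, open at the front (+x). Origin under the centre of its floor, z up. Weighs 0.25 kg. A blue grip bar runs across above the rear wall
- tray_bar (a point): the middle of the tray's blue grip bar, 14 mm thick (along the tray's x), 120 mm long (along y) and 28 mm tall; 85 mm behind the tray's origin and 76 mm above its underside. Axes as the tray's
- tray_lip (a point): the middle of the tray's open front edge, on top of the floor: 90 mm ahead of the origin, 5 mm up
- lid: the round steel lid, 238 mm across: a plate 4 mm thick over a plug 196 mm across and 8 mm deep that goes inside the pot's mouth. Origin under the centre of the plug (so 8 mm below the rim when the lid is on); black round knob 32 mm across from 22 to 52 mm above the origin. 0.35 kg
- spent0: a spent, dark brown oak block, 60 x 36 x 28 mm, origin under its centre; at first in the pot (some are absent)
- spent1: a spent, dark brown oak block, 60 x 36 x 28 mm, origin under its centre; at first in the pot (some are absent)
- spent2: a spent, dark brown oak block, 60 x 36 x 28 mm, origin under its centre; at first in the pot (some are absent)
- spent3: a spent, dark brown oak block, 60 x 36 x 28 mm, origin under its centre; at first in the pot (some are absent)
- fresh0: a fresh, pale oak block, 60 x 36 x 28 mm, 40 g, origin under its centre; at first on the scoop tray (some are absent)
- fresh1: a fresh, pale oak block, 60 x 36 x 28 mm, 40 g, origin under its centre; at first on the scoop tray (some are absent)
- fresh2: a fresh, pale oak block, 60 x 36 x 28 mm, 40 g, origin under its centre; at first on the scoop tray (some are absent)
- fresh3: a fresh, pale oak block, 60 x 36 x 28 mm, 40 g, origin under its centre; at first on the scoop tray (some are absent)
- fresh4: a fresh, pale oak block, 60 x 36 x 28 mm, 40 g, origin under its centre; at first on the scoop tray (some are absent)
- bottle_a: an amber crown-capped beer bottle, 62 mm across, 220 mm tall, a bystander; origin under its centre
- bottle_b: a green crown-capped beer bottle, 62 mm across, 220 mm tall, a bystander; origin under its centre
- mug: a white mug, 80 mm across, 90 mm tall, a bystander; origin under its centre
- tape: a roll of orange tape lying flat, 100 mm across, 48 mm tall, a bystander; origin under its centre

How it is judged:
By the outcome, as a careful person would: the job done as asked, in the order asked, and still so for the second after the job is handed in, with the robot touching nothing.
Of spent0, spent1, spent2, spent3 only 2 to 4 are there at a start; the rules pass over those that are not, and their reading is None.
Of fresh0, fresh1, fresh2, fresh3, fresh4 only 3 to 5 are there at a start; the rules pass over those that are not, and their reading is None.
At some moment in a run one of tray, lid may be knocked a few centimetres aside while the robot is not near it.
It also fails if it takes over 208 s, if anything falls off the work surface, if the arm or the gripper's body presses on something with over 40 N, if the wrist force passes 120 N, or if a joint passes its speed limit or range.

ROBOT

A 7-joint arm with a two-finger parallel gripper is mounted at the origin on the work surface. World frame = base frame: x ahead of the robot, y to its left, z up, the work surface at z = 0. Lengths are in m, angles in rad, forces in N, time in s.
With the tool pointing down it reaches from about 0.425 to 0.875 m from the base axis. Payload 9.9 kg.
Tool frame: the origin (TCP) lies at the very end of the fingers, on their centre line; the grasp point (between the pads) lies 19 mm behind it (ctrl.pinch_z is the distance from the TCP to the grasp point, in m); z points along the fingers, y is the direction in which the jaws open and shut (so a half turn about z gives the same grasp; the last joint's range is limited). The gripper opens to 85 mm and grips with 20 to 120 N. Pads are 22 mm wide; open, the fingers measure 114 mm over their backs; the gripper's body (76 mm by 85 mm) begins 54 mm behind the grasp point. The pads swing forward as they close: fully open they stand 13 mm farther back than shut.
Start: joints at [-1.366, 0.576, 0.025, 1.437, -0.015, 1.129, -0.057], TCP at [0.192, 0.647, 0.231] pointing down, gripper open.
Joint ranges: [-2.76, 2.76], [-0.34, 2.15], [-1.52, 1.57], [0.19, 2.46], [-1.09, 4.23], [0.17, 1.99], [-2.82, 2.82]. Speed limits (rad/s): [2.22, 2.22, 3.01, 3.01, 3.14, 3.14, 3.14].

INTERFACE

Orientations are given as a unit quaternion [x, y, z, w].
In Python, from bench import ctrl gives the robot as it stands.
- The arm moves only by the shell command python3 -m inch 'ROWS' [FORCE]. ROWS is JSON, a list of rows, each a list of 7 numbers: the turn, a rotation vector about the tool's x, y, z in rad, then the shift along the tool's x, y, z in m, then the gripper command: -1 is shut, 1 is fully open, values between are in proportion. In form: [[rx, ry, rz, dx, dy, dz, grip], ...]. A call has 1 to 20 rows; each row shifts and turns the commanded pose from where the row before left it, along the tool's axes as they then stand; what a row does not reach is not made up. A row lasts 1/10 s, in which the tool goes at most 50 mm and 8.59 degrees, less where a joint would pass 70% of its speed; a pose out of reach is approached as far as the arm can. A call is refused whole if a number of a shift passes 0.05 or a number of a turn 0.15, either way. A call with a gripper value outside its range is refused whole. The fingers move at their own pace and stop on an object; FORCE is the grip in N (left out, the last holds). Time passes only in rows, so rows that do not move let the fingers close. It gives the time, the measured TCP pose, the force and the opening at its end, in the units of the state.
- ctrl.get_obs(): the state, without advancing time (a new reading comes with each control period).
- ctrl.capture(name): name is "scene" or "top"; returns the picture (420x560x3 uint8, blue, green, red); there is no depth.
- ctrl.camera_info(name): a dict with "camera_matrix" (3x3 intrinsics, pixels), "pose" (4x4, takes a point from camera to world coordinates). Camera axes: x right, y down, z forward; pixel columns grow to the right and rows downward; lengths in m; the calibration is good to about 2 mm. A picture is of the moment at which its call begins. camera_info takes no time and is no camera call.
- ctrl.sign_off(): hands the job in, once; it reports no verdict.
The state is a dict: "clock": time; "joint_pos": joint angles; "joint_velocities": joint speeds; "joint_efforts": joint torques, N m; "eef_pos": TCP position; "tcp_rot": TCP orientation; "ft_force": force on the tool from outside, world axes, zero at the start; "wrist_torque": the same for the moment, N m; "width": opening from 0.0 (shut) to 1.0 (fully open).
Only numpy, scipy, OpenCV 4.12 (cv2) and the standard library are available. Lean on these libraries where they do the work, as an engineer would, in place of code of your own. Each camera call takes 0.05 s, during which the arm holds its last target.

## Working session

There is one attempt and no reset: what is moved stays moved. The work goes in short steps, Python scripts to look and compute and a shell command to move; the robot and the scene stay as the last step left them, time stands still between calls to the robot, and variables do not carry over. Pictures are saved under pics/ and viewed, and the job is handed in when it is done.

```bash
ls; mkdir -p pics; cat > h.py <<'E'
import numpy as np, cv2
from bench import ctrl
from scipy.spatial.transform import Rotation as R
def cap(cam,name):
    im=ctrl.capture(cam); cv2.imwrite(f'pics/{name}.png',im); return im
def ray(cam,u,v):
    i=ctrl.camera_info(cam);K=np.array(i['camera_matrix']);P=np.array(i['pose'])
    d=P[:3,:3]@np.linalg.inv(K)@[u,v,1]; return P[:3,3],d
def onz(cam,u,v,z):
    o,d=ray(cam,u,v); return o+d*(z-o[2])/d[2]
def proj(cam,p):
    i=ctrl.camera_info(cam);K=np.array(i['camera_matrix']);P=np.array(i['pose'])
    q=K@(P[:3,:3].T@(np.array(p)-P[:3,3])); return q[:2]/q[2]
E
python3 - <<'E'
from h import *
np.set_printoptions(precision=3,suppress=True)
for c in('scene','top'):
    cap(c,c+'0'); i=ctrl.camera_info(c); print(np.array(i['camera_matrix'])); print(np.array(i['pose']))
o=ctrl.get_obs(); print(o); print(R.from_quat(o['tcp_rot']).as_matrix(), ctrl.pinch_z)
E
```

```text
pics
[[455.418   0.    282.998]
 [  0.    455.418 208.943]
 [  0.      0.      1.   ]]
[[-0.73   0.393 -0.559  1.219]
 [ 0.683  0.43  -0.59   0.696]
 [ 0.008 -0.813 -0.583  0.826]
 [ 0.     0.     0.     1.   ]]
[[385.431   0.    279.867]
 [  0.    385.431 206.741]
 [  0.      0.      1.   ]]
[[-0.069 -0.975  0.21   0.376]
 [-0.998  0.068 -0.009  0.001]
 [-0.005 -0.21  -0.978  1.1  ]
 [ 0.     0.     0.     1.   ]]
{'clock': 0.1, 'joint_pos': array([-1.366,  0.576,  0.025,  1.438, -0.015,  1.129, -0.057]), 'joint_velocities': array([ 0.001, -0.003, -0.001, -0.003,  0.   ,  0.001, -0.   ]), 'joint_efforts': array([  0.006, -76.73 ,   2.258, -28.661,   0.016,   0.008,   0.   ]), 'eef_pos': array([0.192, 0.647, 0.231]), 'tcp_rot': array([ 0.144,  0.99 , -0.001, -0.   ]), 'ft_force': array([ 0.172,  0.255, -0.534]), 'wrist_torque': array([-0.021,  0.015,  0.006]), 'width': 0.9978360360380776}
[[-0.959  0.285 -0.   ]
 [ 0.285  0.959 -0.001]
 [-0.    -0.001 -1.   ]] 0.0187
```

View pics/scene0.png

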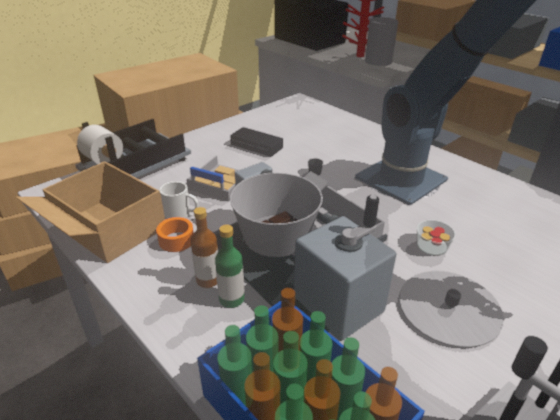

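View pics/top0.png

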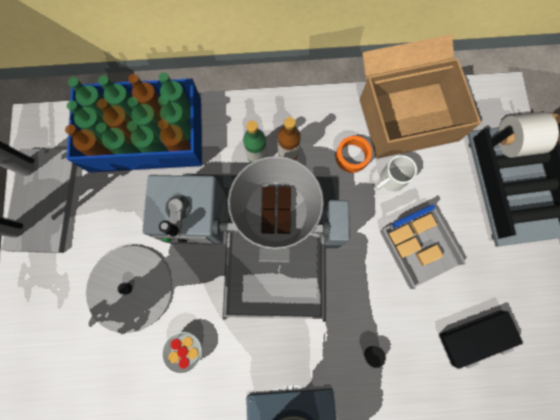

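```bash
python3 - <<'E'
import cv2,numpy as np
a=cv2.imread('pics/top0.png');b=cv2.imread('pics/scene0.png')
cv2.imwrite('pics/z1.png',cv2.resize(a[130:330,70:340],None,fx=2.9,fy=2.9,interpolation=cv2.INTER_CUBIC))
c=cv2.resize(a[180:300,360:490],None,fx=4,fy=4,interpolation=cv2.INTER_CUBIC)
d=cv2.resize(b[150:230,180:340],None,fx=5,fy=5,interpolation=cv2.INTER_CUBIC)
cv2.imwrite('pics/z2.png',c);cv2.imwrite('pics/z3.png',d)
E
```

```text
(no output)
```

View pics/z1.png

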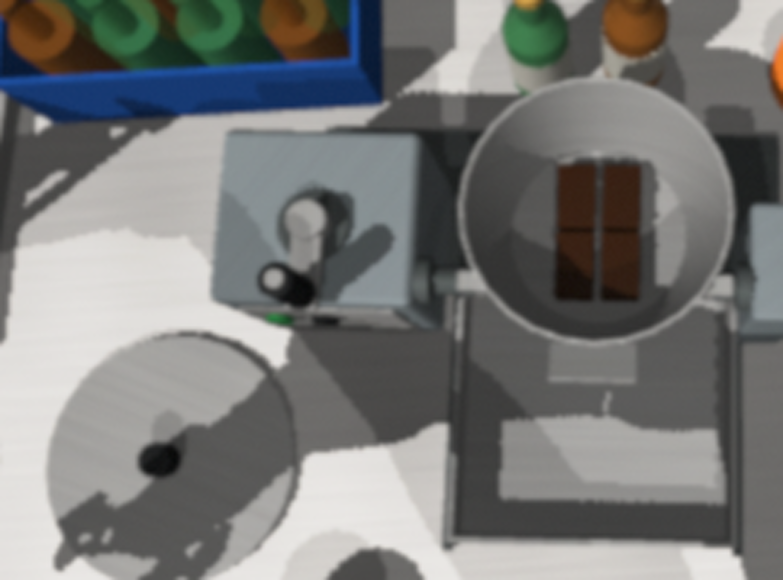

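View pics/z2.png

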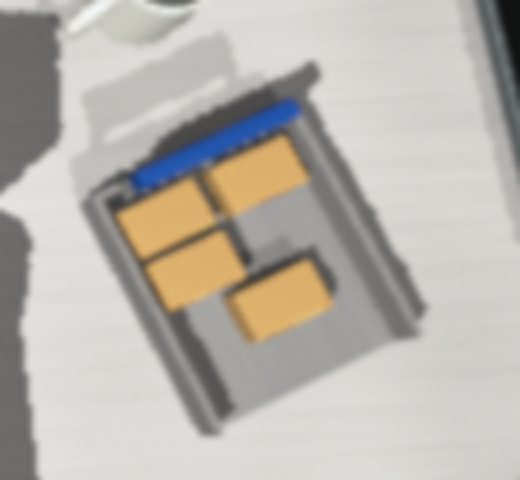

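View pics/z3.png

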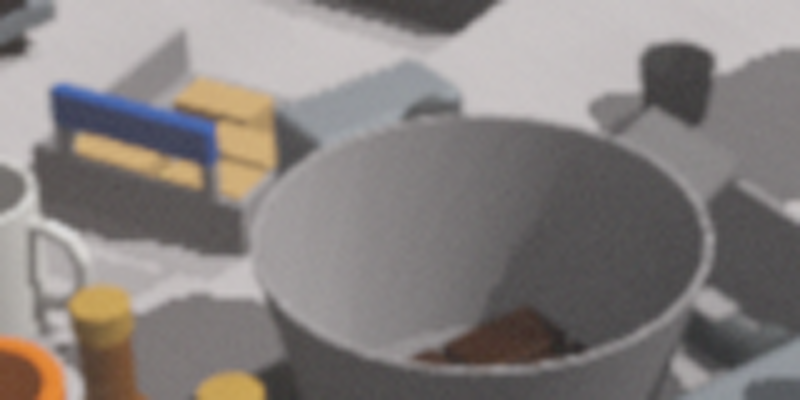

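```bash
cat >> h.py <<'E'
def tri(u1,u2):
    o1,d1=ray('top',*u1);o2,d2=ray('scene',*u2)
    A=np.stack([d1,-d2],1);s=np.linalg.lstsq(A,o2-o1,rcond=None)[0]
    p,q=o1+s[0]*d1,o2+s[1]*d2; return (p+q)/2,np.linalg.norm(p-q)
def blob(mask,box):
    m=np.zeros_like(mask);x0,y0,x1,y1=box;m[y0:y1,x0:x1]=mask[y0:y1,x0:x1]
    n,l,s,c=cv2.connectedComponentsWithStats(m.astype(np.uint8));k=1+np.argmax(s[1:,4]);return c[k],s[k],l==k
E
python3 - <<'E'
from h import *
np.set_printoptions(precision=4,suppress=True)
t=cv2.imread('pics/top0.png');s=cv2.imread('pics/scene0.png')
bt=t.max(2)<50;bs=s.max(2)<50
ct,st,_=blob(bt,(150,210,182,245));cs,ss,_=blob(bs,(355,185,385,235));print(ct,st,cs,ss,tri(ct,cs))
ct,st,_=blob(bt,(110,275,140,300));cs,ss,_=blob(bs,(440,280,466,312));print('knob',ct,st,cs,ss,tri(ct,cs))
print('grip top',onz('top',164.2,226,.284),'grip c',onz('top',*[168,228.5],.249))
# pot rim outer ellipse points from z1 crop
P=lambda x,y:(70+x/2.9,130+y/2.9)
pts=[(459,210),(735,212),(597,79),(597,343),(500,118),(692,115),(505,305),(690,305)]
W=np.array([onz('top',*P(*p),.195) for p in pts])
def circ(W):
    A=np.c_[2*W[:,:2],np.ones(len(W))];x=np.linalg.lstsq(A,(W[:,:2]**2).sum(1),rcond=None)[0];r=np.sqrt(x[2]+x[0]**2+x[1]**2)
    return x[:2],r,np.linalg.norm(W[:,:2]-x[:2],axis=1)-r
print('pot',circ(W))
# lid
pts=[(47,470),(298,470),(185,332),(62,410),(280,385),(120,350),(290,510)]
print('lid',circ(np.array([onz('top',*P(*p),.012) for p in pts])))
# console top corners
print('console',[onz('top',*P(*p),.19)[:2] for p in [(227,130),(415,135),(422,308),(213,298)]])
print('pan',[onz('top',*P(*p),.065)[:2] for p in [(447,545),(738,552)]])
# tray bar
m=(t[:,:,0]>120)&(t[:,:,2]<80)&(t[:,:,0].astype(int)-t[:,:,1]>60)
c,st,mm=blob(m,(370,190,460,240));print('bar t',c,st)
m2=(s[:,:,0]>90)&(s[:,:,2]<90)&(s[:,:,0].astype(int)-s[:,:,1]>40)
c2,s2,_=blob(m2,(180,150,240,200));print('bar s',c2,s2,tri(c,c2))
Q=lambda x,y:(360+x/4,180+y/4)
for n,p,z in [('lipL',(205,435),.04),('lipR',(412,335),.04),('rearL',(85,200),.04),('rearR',(315,65),.04),('barL',(137,170),.090),('barR',(300,100),.090)]: print(n,onz('top',*Q(*p),z))
E
```

```text
Traceback (most recent call last):
  File "h.py", line 20, in blob
    n,l,s,c=cv2.connectedComponentsWithStats(m.astype(np.uint8));k=1+np.argmax(s[1:,4]);return c[k],s[k],l==k
                                                                     ~~~~~~~~~^^^^^^^^^
ValueError: attempt to get argmax of an empty sequence
```

```bash
cat > m.py <<'E'
from h import *
np.set_printoptions(precision=4,suppress=True)
t=cv2.imread('pics/top0.png');s=cv2.imread('pics/scene0.png')
bt=t.max(2)<60;bs=s.max(2)<75
print(s[195:225:3,371].tolist(), t[222:236:2,168].tolist())
for b,c in(((155,220,180,240),(362,190,382,232)),((110,275,140,300),(440,286,466,312))):
  try:
    ct,st,_=blob(bt,b);print(ct,st);cs,ss,_=blob(bs,c);print(cs,ss,tri(ct,cs))
  except Exception as e: print(e)
print('grip top',onz('top',164.2,226,.284),'grip c',onz('top',*[168,228.5],.249))
P=lambda x,y:(70+x/2.9,130+y/2.9)
pts=[(459,210),(735,212),(597,79),(597,343),(500,118),(692,115),(505,305),(690,305)]
W=np.array([onz('top',*P(*p),.195) for p in pts])
def circ(W):
    A=np.c_[2*W[:,:2],np.ones(len(W))];x=np.linalg.lstsq(A,(W[:,:2]**2).sum(1),rcond=None)[0];r=np.sqrt(x[2]+x[0]**2+x[1]**2)
    return x[:2],r,np.linalg.norm(W[:,:2]-x[:2],axis=1)-r
print('pot',circ(W))
pts=[(47,470),(298,470),(185,332),(62,410),(280,385),(120,350),(290,510)]
print('lid',circ(np.array([onz('top',*P(*p),.012) for p in pts])))
print('console',[onz('top',*P(*p),.19)[:2] for p in [(227,130),(415,135),(422,308),(213,298)]])
print('pan',[onz('top',*P(*p),.065)[:2] for p in [(447,545),(738,552)]])
m=(t[:,:,0]>120)&(t[:,:,2]<80)&(t[:,:,0].astype(int)-t[:,:,1]>60)
c,st,mm=blob(m,(370,190,460,240));print('bar t',c,st)
m2=(s[:,:,0]>90)&(s[:,:,2]<90)&(s[:,:,0].astype(int)-s[:,:,1]>40)
c2,s2,_=blob(m2,(180,150,240,200));print('bar s',c2,s2,tri(c,c2))
Q=lambda x,y:(360+x/4,180+y/4)
for n,p,z in [('lipL',(205,435),.04),('lipR',(412,335),.04),('rearL',(85,200),.04),('rearR',(315,65),.04),('barL',(137,170),.090),('barR',(300,100),.090)]: print(n,onz('top',*Q(*p),z))
E
python3 m.py
```

```text
[[159, 158, 162], [123, 122, 123], [59, 57, 58], [55, 54, 55], [58, 59, 59], [51, 50, 52], [56, 55, 56], [57, 56, 57], [56, 56, 56], [56, 57, 58]] [[40, 40, 38], [55, 55, 55], [61, 62, 62], [44, 44, 43], [33, 33, 31], [18, 18, 16], [62, 62, 61]]
[171.6846 229.0872] [160 221  20  15 149]
[369.9602 212.7554] [363 197  15  30 327] (array([0.5263, 0.241 , 0.2395]), np.float64(0.0012614960157933328))
[125.6043 288.0791] [119 282  14  13 139]
[451.5031 298.2147] [445 290  15  17 163] (array([0.4098, 0.4245, 0.0311]), np.float64(0.001252459856105801))
grip top [0.5267 0.2441 0.284 ] grip c [0.5269 0.246  0.249 ]
pot (array([0.5848, 0.0013]), np.float64(0.11283838936862242), array([ 0.002 ,  0.0016, -0.0013,  0.0004, -0.0001, -0.0001, -0.0016,
       -0.0009]))
lid (array([0.408 , 0.4207]), np.float64(0.12113031759896009), array([-0.0005, -0.0015,  0.001 ,  0.0001, -0.0009,  0.    ,  0.0018]))
console [array([0.6746, 0.3105]), array([0.659 , 0.1512]), array([0.5109, 0.1503]), array([0.5311, 0.3216])]
pan [array([0.3151, 0.1556]), array([ 0.2914, -0.1028])]
bar t [413.6898 215.492 ] [394 205  41  22 187]
bar s [209.0139 172.5139] [191 168  32  14  72] (array([ 0.5437, -0.3623,  0.0818]), np.float64(0.0067678016405115764))
lipL [ 0.3548 -0.3452  0.04  ]
lipR [ 0.4112 -0.4947  0.04  ]
rearL [ 0.5187 -0.2847  0.04  ]
rearR [ 0.603  -0.4583  0.04  ]
barL [ 0.5295 -0.308   0.09  ]
barR [ 0.5691 -0.4229  0.09  ]
```

```bash
python3 - <<'E'
from h import *
np.set_printoptions(precision=4,suppress=True)
s=cv2.imread('pics/scene0.png');t=cv2.imread('pics/top0.png')
print([onz('top',175.5,205.2,z) for z in(.212,.225,.24)])
cv2.imwrite('pics/z4.png',np.hstack([cv2.resize(s[180:280,290:400],None,fx=4,fy=4,interpolation=cv2.INTER_CUBIC),cv2.resize(t[185:255,150:220],None,fx=4,fy=400/70,interpolation=cv2.INTER_CUBIC)]))
E
```

```text
[array([0.5879, 0.2386, 0.212 ]), array([0.5848, 0.2351, 0.225 ]), array([0.5813, 0.2311, 0.24  ])]
```

View pics/z4.png

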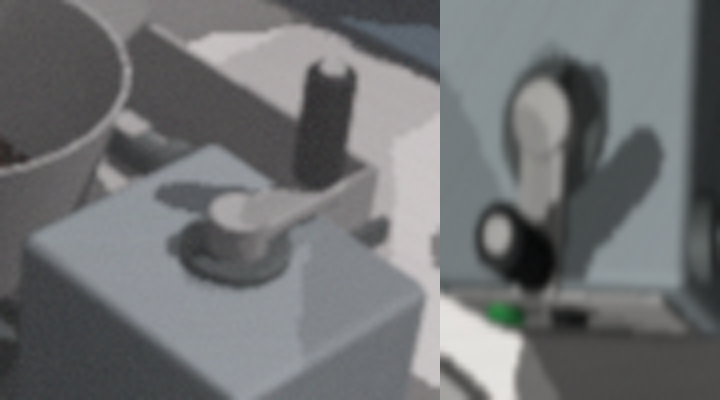

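```bash
python3 - <<'E'
from h import *
np.set_printoptions(precision=4,suppress=True)
print('grip top',tri((163.7,226.1),(373.3,196.8)));print('hub',tri((175.5,204.8),(349.5,232.5)))
E
```

```text
grip top (array([0.5268, 0.2449, 0.2839]), np.float64(0.0007048597916651138))
hub (array([0.5878, 0.2379, 0.2157]), np.float64(0.0007096599917064944))
```

```bash
python3 -m inch '[[0,0,-0.063,0,0,-0.037,1],[0,0,-0.063,0,0,-0.037,1],[0,0,-0.063,0,0,-0.037,1],[0,0,0,-0.031,-0.03,0,1],[0,0,0,-0.031,-0.03,0,1],[0,0,0,-0.031,-0.03,0,1],[0,0,0,-0.031,-0.03,0,1],[0,0,0,-0.031,-0.03,0,1],[0,0,0,-0.031,-0.03,0,1],[0,0,0,-0.031,-0.03,0,1],[0,0,0,-0.031,-0.03,0,1],[0,0,0,-0.031,-0.03,0,1],[0,0,0,-0.031,-0.03,0,1],[0,0,0,-0.031,-0.03,0,1],[0,0,0,-0.031,-0.03,0,1],[0,0,0,0,0,0,1],[0,0,0,0,0,0,1]]' 80
cat > g.py <<'E'
from h import *
import sys
np.set_printoptions(precision=4,suppress=True)
o=ctrl.get_obs();M=R.from_quat(o['tcp_rot']).as_matrix();print(o['clock'],o['eef_pos'],'f',o['ft_force'],'w',o['width']);print(M)
if len(sys.argv)>3: print('tool d',M.T@(np.array([float(a) for a in sys.argv[1:4]])-o['eef_pos']))
E
python3 g.py .527 .2448 .235
```

```text
clock: 1.8
eef_pos: [0.5268, 0.2508, 0.3418]
tcp_rot: [0.051, 0.999, -0.0, -0.0]
ft_force: [-0.1, 0.3, 0.5]
width: 1.003
1.8 [0.5268 0.2508 0.3418] f [-0.1243  0.3253  0.4751] w 1.0030374408568317
[[-0.9948  0.1021 -0.0009]
 [ 0.1021  0.9948 -0.0004]
 [ 0.0008 -0.0005 -1.    ]]
tool d [-0.0009 -0.0059  0.1068]
```

```bash
python3 -m inch '[[0,0,0,-0.001,-0.006,0.01,1],[0,0,0,0,0,0.03,1],[0,0,0,0,0,0.03,1],[0,0,0,0,0,0.025,1],[0,0,0,0,0,0.012,1],[0,0,0,0,0,0,1],[0,0,0,0,0,0,-1],[0,0,0,0,0,0,-1],[0,0,0,0,0,0,-1],[0,0,0,0,0,0,-1],[0,0,0,0,0,0,-1],[0,0,0,0,0,0,-1],[0,0,0,0,0,0,-1]]' 80; python3 g.py; python3 -c "
from h import *
cap('scene','s1')"
```

```text
clock: 3.1
eef_pos: [0.5272, 0.2456, 0.2363]
tcp_rot: [0.05, 0.999, 0.0, 0.001]
ft_force: [-2.2, -1.8, 6.2]
width: 0.311
3.1 [0.5272 0.2456 0.2363] f [-2.2307 -1.7948  6.1908] w 0.31105780261043614
[[-0.995   0.1     0.0012]
 [ 0.1     0.995   0.0005]
 [-0.0011  0.0006 -1.    ]]
```

View pics/s1.png

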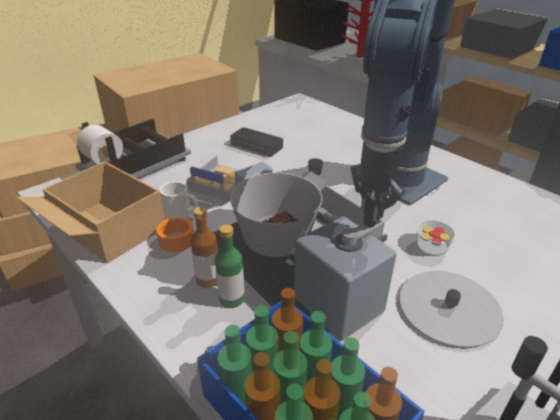

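The gripper holds the crank grip around (371,205), and the arm is clear of the pot. I'll start winding with a quarter turn.

```bash
python3 -m inch '[[0,0,0,-0.002,0.0155,0,-1],[0,0,0,-0.006,0.0145,0,-1],[0,0,0,-0.0095,0.0124,0,-1],[0,0,0,-0.0124,0.0095,0,-1],[0,0,0,-0.0145,0.006,0,-1],[0,0,0,-0.0155,0.002,0,-1]]'; python3 g.py .5875 .2385 .236
```

```text
clock: 3.75
eef_pos: [0.5916, 0.2993, 0.2362]
tcp_rot: [0.05, 0.999, -0.0, -0.001]
ft_force: [-8.3, -5.9, 10.4]
width: 0.304
3.75 [0.5916 0.2993 0.2362] f [-8.3239 -5.8996 10.3618] w 0.30423597079400694
[[-0.9951  0.0989 -0.0021]
 [ 0.0989  0.9951 -0.0008]
 [ 0.002  -0.001  -1.    ]]
tool d [-0.0019 -0.0609  0.0003]
```

```bash
python3 -m inch '[[0,0,0,-0.0155,-0.002,0,-1],[0,0,0,-0.0145,-0.006,0,-1],[0,0,0,-0.0124,-0.0095,0,-1],[0,0,0,-0.0095,-0.0124,0,-1],[0,0,0,-0.006,-0.0145,0,-1],[0,0,0,-0.002,-0.0155,0,-1],[0,0,0,0.002,-0.0155,0,-1],[0,0,0,0.006,-0.0145,0,-1],[0,0,0,0.0095,-0.0124,0,-1],[0,0,0,0.0124,-0.0095,0,-1],[0,0,0,0.0145,-0.006,0,-1],[0,0,0,0.0155,-0.002,0,-1]]'; python3 g.py .5875 .2385 .236;python3 -c "
from h import *
cap('scene','s2')"
```

```text
clock: 4.95
eef_pos: [0.5829, 0.1794, 0.2364]
tcp_rot: [0.051, 0.999, 0.001, 0.003]
ft_force: [9.4, 2.0, -0.5]
width: 0.309
4.95 [0.5829 0.1794 0.2364] f [ 9.3861  2.017  -0.5465] w 0.3086378948886607
[[-0.9948  0.1013  0.006 ]
 [ 0.1013  0.9949  0.0008]
 [-0.0059  0.0014 -1.    ]]
tool d [0.0014 0.0593 0.0005]
```

View pics/s2.png

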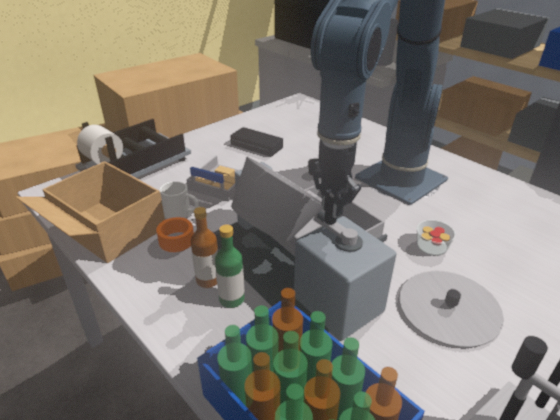

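The pot is tilting (rim near (270,190)) and the gripper at (335,190) is clear of it. I'll keep winding.

```bash
python3 -m inch '[[0,0,0,0.0155,0.002,0,-1],[0,0,0,0.0145,0.006,0,-1],[0,0,0,0.0124,0.0095,0,-1],[0,0,0,0.0095,0.0124,0,-1],[0,0,0,0.006,0.0145,0,-1],[0,0,0,0.002,0.0155,0,-1],[0,0,0,-0.002,0.0155,0,-1],[0,0,0,-0.006,0.0145,0,-1],[0,0,0,-0.0095,0.0124,0,-1],[0,0,0,-0.0124,0.0095,0,-1],[0,0,0,-0.0145,0.006,0,-1],[0,0,0,-0.0155,0.002,0,-1]]'; python3 g.py .5875 .2385 .236
```

```text
clock: 6.2
eef_pos: [0.5917, 0.2992, 0.2362]
tcp_rot: [0.05, 0.999, -0.001, -0.001]
ft_force: [-9.8, -6.8, 12.1]
width: 0.306
6.2 [0.5917 0.2992 0.2362] f [-9.8283 -6.8321 12.1188] w 0.3057331172955989
[[-0.9951  0.0989 -0.0024]
 [ 0.0989  0.9951 -0.001 ]
 [ 0.0023 -0.0012 -1.    ]]
tool d [-0.0018 -0.0609  0.0003]
```

```bash
python3 -m inch '[[0,0,0,-0.0155,-0.002,0,-1],[0,0,0,-0.0145,-0.006,0,-1],[0,0,0,-0.0124,-0.0095,0,-1],[0,0,0,-0.0095,-0.0124,0,-1],[0,0,0,-0.006,-0.0145,0,-1],[0,0,0,-0.002,-0.0155,0,-1],[0,0,0,0.002,-0.0155,0,-1],[0,0,0,0.006,-0.0145,0,-1],[0,0,0,0.0095,-0.0124,0,-1],[0,0,0,0.0124,-0.0095,0,-1],[0,0,0,0.0145,-0.006,0,-1],[0,0,0,0.0155,-0.002,0,-1]]'; python3 g.py .5875 .2385 .236;python3 -c "
from h import *
cap('scene','s3')"
```

```text
clock: 7.4
eef_pos: [0.5827, 0.1793, 0.2364]
tcp_rot: [0.051, 0.999, 0.0, 0.003]
ft_force: [7.7, 2.2, 0.3]
width: 0.311
7.4 [0.5827 0.1793 0.2364] f [7.738  2.1836 0.3013] w 0.31147285278520653
[[-0.9948  0.1012  0.0052]
 [ 0.1012  0.9949  0.0006]
 [-0.0051  0.0012 -1.    ]]
tool d [0.0012 0.0593 0.0005]
```

View pics/s3.png

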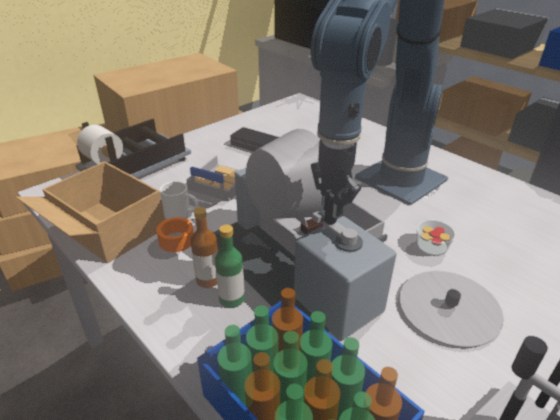

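The pot is past horizontal and a block is visible in the pan at (312,225). I'll wind on to the stop.

```bash
python3 -m inch '[[0,0,0,0.0155,0.002,0,-1],[0,0,0,0.0145,0.006,0,-1],[0,0,0,0.0124,0.0095,0,-1],[0,0,0,0.0095,0.0124,0,-1],[0,0,0,0.006,0.0145,0,-1],[0,0,0,0.002,0.0155,0,-1],[0,0,0,-0.002,0.0155,0,-1],[0,0,0,-0.006,0.0145,0,-1],[0,0,0,-0.0095,0.0124,0,-1],[0,0,0,-0.0124,0.0095,0,-1],[0,0,0,-0.0145,0.006,0,-1],[0,0,0,-0.0155,0.002,0,-1],[0,0,0,0,0,0,-1]]'; python3 g.py .5875 .2385 .236;python3 -c "
from h import *
cap('scene','s4');cap('top','t4')"
```

```text
clock: 8.75
eef_pos: [0.5952, 0.2987, 0.2364]
tcp_rot: [0.051, 0.999, 0.0, 0.001]
ft_force: [4.5, -2.5, 5.8]
width: 0.311
8.75 [0.5952 0.2987 0.2364] f [ 4.5026 -2.5213  5.7773] w 0.3112712674786759
[[-0.9949  0.101   0.0027]
 [ 0.101   0.9949 -0.0001]
 [-0.0027  0.0001 -1.    ]]
tool d [ 0.0016 -0.0607  0.0004]
```

View pics/s4.png

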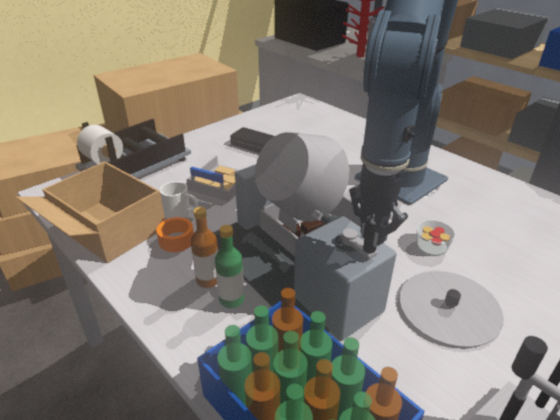

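View pics/t4.png

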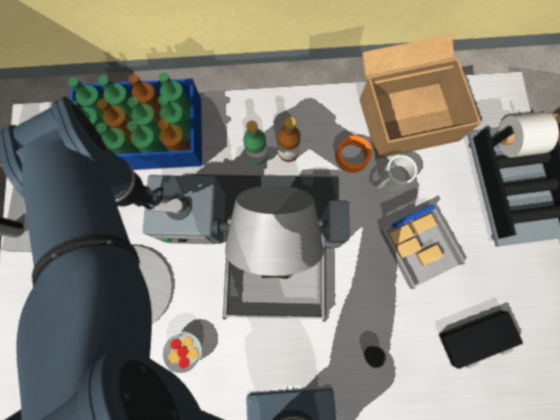

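```bash
python3 -m inch '[[0,0,0,-0.0055,-0.0005,0,-1],[0,0,0,-0.004,-0.0005,0,-1],[0,0,0,0,0,0,-1]]'; python3 g.py .5875 .2385 .236;
```

```text
clock: 9.15
eef_pos: [0.602, 0.2974, 0.2363]
tcp_rot: [0.05, 0.999, 0.0, -0.0]
ft_force: [-3.7, -2.1, 8.0]
width: 0.306
9.15 [0.602  0.2974 0.2363] f [-3.7037 -2.1344  8.0307] w 0.30578891812637865
[[-0.995   0.0996 -0.0006]
 [ 0.0996  0.995   0.0003]
 [ 0.0006  0.0002 -1.    ]]
tool d [ 0.0085 -0.06    0.0003]
```

```bash
python3 -m inch '[[0,0,0,-0.003,-0.0005,0,-1],[0,0,0,-0.002,-0.0005,0,-1],[0,0,0,0,0,0,-1],[0,0,0,0,0,0,-1],[0,0,0,0,0,0,-1],[0,0,0,0,0,0,-1],[0,0,0,0,0,0,-1]]'; python3 g.py .5875 .2385 .236;python3 -c "
from h import *
a=cap('scene','s5');b=cap('top','t5')
cv2.imwrite('pics/z5.png',np.hstack([cv2.resize(a[120:270,220:380],(400,375)),cv2.resize(b[170:330,200:360],(375,375))]))"
```

```text
clock: 9.85
eef_pos: [0.6023, 0.2974, 0.2362]
tcp_rot: [0.048, 0.999, 0.0, -0.004]
ft_force: [-20.0, -1.4, 17.0]
width: 0.309
9.85 [0.6023 0.2974 0.2362] f [-19.9538  -1.3977  16.9809] w 0.30875184117074556
[[-0.9953  0.0969 -0.008 ]
 [ 0.0969  0.9953  0.0006]
 [ 0.008  -0.0002 -1.    ]]
tool d [ 0.009  -0.0601  0.0003]
```

View pics/z5.png

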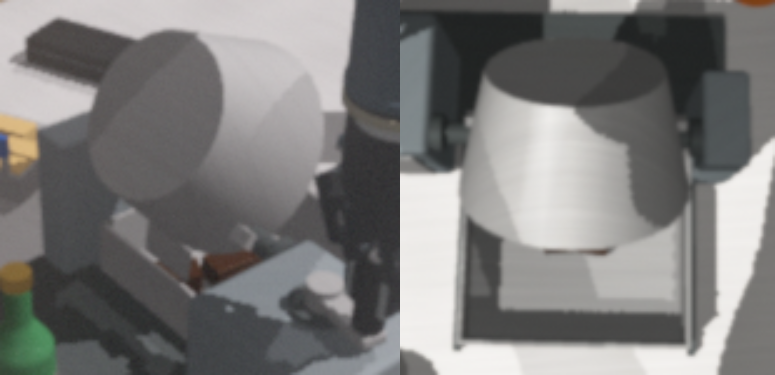

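```bash
python3 -m inch '[[0,0,0,0.0145,0.002,0,-1],[0,0,0,0.0155,-0.002,0,-1],[0,0,0,0.0145,-0.006,0,-1],[0,0,0,0.0124,-0.0095,0,-1],[0,0,0,0.0095,-0.0124,0,-1],[0,0,0,0.006,-0.0145,0,-1],[0,0,0,0.002,-0.0155,0,-1],[0,0,0,-0.002,-0.0155,0,-1],[0,0,0,-0.006,-0.0145,0,-1],[0,0,0,-0.0095,-0.0124,0,-1],[0,0,0,-0.0124,-0.0095,0,-1],[0,0,0,-0.0145,-0.006,0,-1],[0,0,0,-0.0155,-0.002,0,-1]]'; python3 g.py .5875 .2385 .236
```

```text
clock: 11.25
eef_pos: [0.5809, 0.1794, 0.2363]
tcp_rot: [0.05, 0.999, 0.0, -0.0]
ft_force: [-2.4, 4.2, 9.5]
width: 0.311
11.25 [0.5809 0.1794 0.2363] f [-2.3674  4.2321  9.465 ] w 0.31066390769213387
[[-0.995   0.1002 -0.0005]
 [ 0.1002  0.995   0.0007]
 [ 0.0006  0.0007 -1.    ]]
tool d [-0.0007  0.0595  0.0003]
```

```bash
python3 -m inch '[[0,0,0,-0.0155,0.002,0,-1],[0,0,0,-0.0145,0.006,0,-1],[0,0,0,-0.0124,0.0095,0,-1],[0,0,0,-0.0095,0.0124,0,-1],[0,0,0,-0.006,0.0145,0,-1],[0,0,0,-0.002,0.0155,0,-1],[0,0,0,0.002,0.0155,0,-1],[0,0,0,0.006,0.0145,0,-1],[0,0,0,0.0095,0.0124,0,-1],[0,0,0,0.0124,0.0095,0,-1],[0,0,0,0.0145,0.006,0,-1],[0,0,0,0.0155,0.002,0,-1]]'; python3 g.py .5875 .2385 .236;python3 -c "
from h import *
a=cap('scene','s6');b=cap('top','t6')"
```

```text
clock: 12.45
eef_pos: [0.5937, 0.2989, 0.2363]
tcp_rot: [0.05, 0.999, 0.0, 0.001]
ft_force: [2.3, -3.9, 8.9]
width: 0.309
12.45 [0.5937 0.2989 0.2363] f [ 2.3039 -3.8554  8.9103] w 0.3089207202297528
[[-0.995   0.1002  0.0025]
 [ 0.1002  0.995   0.    ]
 [-0.0025  0.0003 -1.    ]]
tool d [ 0.0001 -0.0608  0.0003]
```

View pics/t6.png

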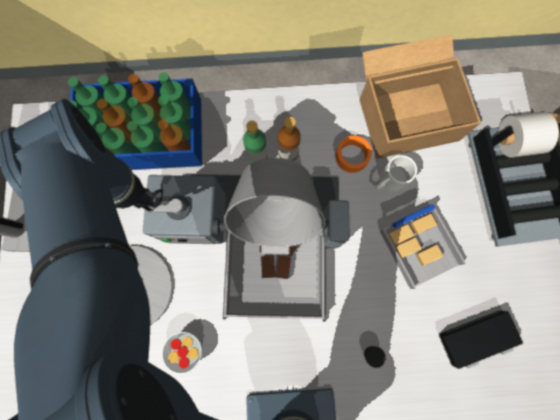

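```bash
python3 -m inch '[[0,0,0,0.0155,-0.002,0,-1],[0,0,0,0.0145,-0.006,0,-1],[0,0,0,0.0124,-0.0095,0,-1],[0,0,0,0.0095,-0.0124,0,-1],[0,0,0,0.006,-0.0145,0,-1],[0,0,0,0.002,-0.0155,0,-1],[0,0,0,-0.002,-0.0155,0,-1],[0,0,0,-0.006,-0.0145,0,-1],[0,0,0,-0.0095,-0.0124,0,-1],[0,0,0,-0.0124,-0.0095,0,-1],[0,0,0,-0.0145,-0.006,0,-1],[0,0,0,-0.0155,-0.002,0,-1]]'; python3 g.py .5875 .2385 .236;python3 -c "
from h import *
a=cap('scene','s7');b=cap('top','t7')"
```

```text
clock: 13.75
eef_pos: [0.5812, 0.1794, 0.2363]
tcp_rot: [0.05, 0.999, 0.0, 0.0]
ft_force: [-1.1, 4.8, 8.5]
width: 0.307
13.75 [0.5812 0.1794 0.2363] f [-1.0544  4.8009  8.5023] w 0.30700922482383436
[[-0.995   0.1003  0.0001]
 [ 0.1003  0.995   0.0008]
 [-0.      0.0008 -1.    ]]
tool d [-0.0003  0.0595  0.0003]
```

View pics/t7.png

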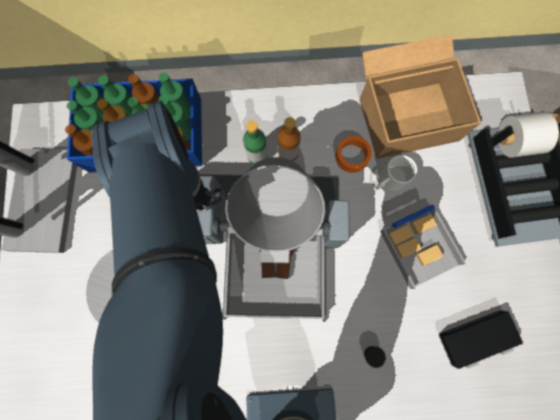

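```bash
python3 -m inch '[[0,0,0,-0.0155,0.002,0,-1],[0,0,0,-0.0145,0.006,0,-1],[0,0,0,-0.0124,0.0095,0,-1],[0,0,0,-0.0095,0.0124,0,-1],[0,0,0,-0.006,0.0145,0,-1],[0,0,0,-0.002,0.0155,0,-1],[0,0,0,0.002,0.0155,0,-1],[0,0,0,0.006,0.0145,0,-1],[0,0,0,0.0095,0.0124,0,-1],[0,0,0,0.0124,0.0095,0,-1],[0,0,0,0.0145,0.006,0,-1],[0,0,0,0.0155,0.002,0,-1],[0,0,0,0.0155,-0.002,0,-1],[0,0,0,0.0145,-0.006,0,-1],[0,0,0,0.0124,-0.0095,0,-1],[0,0,0,0.0095,-0.0124,0,-1],[0,0,0,0.006,-0.0145,0,-1],[0,0,0,0.002,-0.014,0,-1],[0,0,0,0,0,0,-1]]'; python3 g.py .5875 .2385 .236
```

```text
clock: 15.75
eef_pos: [0.5271, 0.2448, 0.2362]
tcp_rot: [0.051, 0.999, -0.0, -0.0]
ft_force: [-3.4, -5.6, 11.7]
width: 0.307
15.75 [0.5271 0.2448 0.2362] f [-3.3601 -5.6297 11.712 ] w 0.3067073761395392
[[-0.9948  0.1017 -0.0001]
 [ 0.1017  0.9948 -0.0008]
 [ 0.     -0.0008 -1.    ]]
tool d [-0.0607 -0.0001  0.0002]
```

Almost at zero. I'll press a little further into the upright stop and check the force.

```bash
python3 -m inch '[[0,0,0,0,-0.004,0,-1],[0,0,0,0,-0.003,0,-1],[0,0,0,0,0,0,-1],[0,0,0,0,0,0,-1]]'; python3 g.py .5875 .2385 .236
```

```text
clock: 16.15
eef_pos: [0.5271, 0.2442, 0.2364]
tcp_rot: [0.048, 0.999, 0.003, 0.001]
ft_force: [0.8, 12.6, 4.3]
width: 0.306
16.15 [0.5271 0.2442 0.2364] f [ 0.8485 12.6396  4.332 ] w 0.3060717349661873
[[-0.9953  0.0967  0.0022]
 [ 0.0967  0.9953  0.0058]
 [-0.0016  0.006  -1.    ]]
tool d [-0.0606  0.0001  0.0005]
```

```bash
python3 -m inch '[[0,0,0,0,0,0,1],[0,0,0,0,0,0,1],[0,0,0,0,0,0,1],[0,0,0,0,0,0,1],[0,0,0,0,0.006,0,1],[0,0,0,0,0,-0.02,1],[0,0,0,0,0,-0.04,1],[0,0,0,0,0,-0.04,1],[0,0,0,0,0,-0.03,1],[0,0,0,0,0,0,1]]'; python3 g.py;python3 -c "
from h import *
a=cap('scene','s8');b=cap('top','t8')
cv2.imwrite('pics/z8.png',np.hstack([cv2.resize(a[140:270,180:390],(480,300)),cv2.resize(b[150:330,140:360],(320,300))]))"
```

```text
clock: 17.15
eef_pos: [0.5284, 0.2471, 0.3698]
tcp_rot: [0.05, 0.999, 0.002, 0.003]
ft_force: [0.1, 0.6, -0.1]
width: 0.998
17.15 [0.5284 0.2471 0.3698] f [ 0.0586  0.5534 -0.1041] w 0.9975434751206688
[[-0.995   0.0996  0.0063]
 [ 0.0997  0.995   0.0036]
 [-0.006   0.0042 -1.    ]]
```

View pics/z8.png

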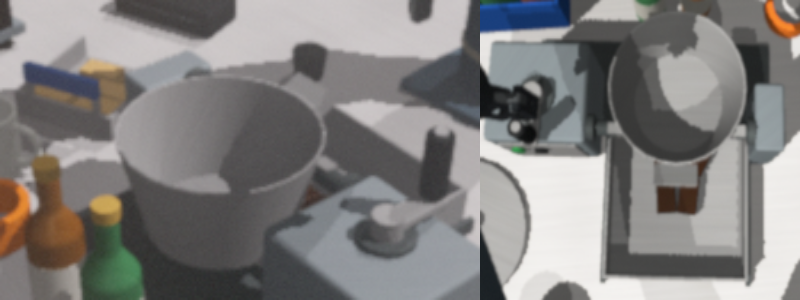

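View pics/t8.png

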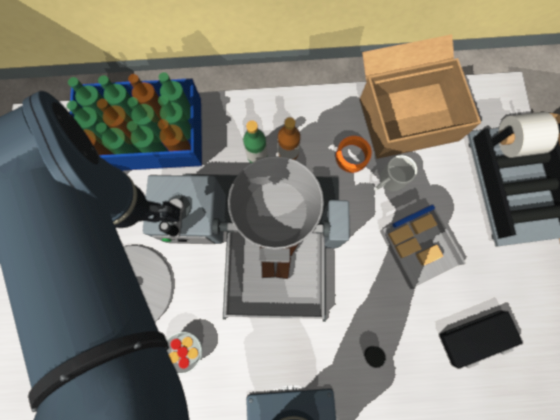

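```bash
python3 - <<'E'
from h import *
np.set_printoptions(precision=4,suppress=True)
print(ctrl.get_obs()['joint_pos'])
a=cv2.imread('pics/t0.png') if 0 else cv2.imread('pics/top0.png');b=cv2.imread('pics/t8.png')
cv2.imwrite('pics/z9.png',np.hstack([cv2.resize(x[190:300,370:480],(400,400),interpolation=cv2.INTER_CUBIC) for x in(a,b)]))
E
```

```text
[-0.5975  0.3482  0.1184  1.4658 -0.0417  1.3291  0.9951]
```

View pics/z9.png

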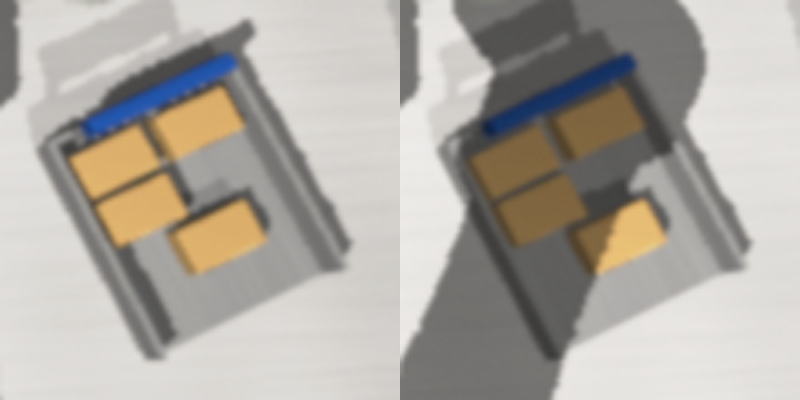

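```bash
python3 - <<'E'
from h import *
np.set_printoptions(precision=4,suppress=True)
b=onz('top',413.7,215.5,.083);print(b)
a=-2.784;y=np.array([np.cos(a+np.pi),np.sin(a+np.pi),0]);x=np.cross(y,[0,0,-1])
o=ctrl.get_obs();M=R.from_quat(o['tcp_rot']).as_matrix();T=np.c_[x,y,[0,0,-1]]
print(R.from_matrix(M.T@T).as_rotvec(), x,y)
for n,u in(('green',(254,127)),('amber',(289.5,123))):print(n,onz('top',*u,.22))
E
```

```text
[ 0.5459 -0.3646  0.083 ]
[0.001  0.0003 1.1137] [-0.35    0.9367  0.    ] [0.9367 0.35   0.    ]
green [0.7687 0.0424 0.22  ]
amber [ 0.773  -0.0449  0.22  ]
```

```bash
python3 -m inch '[[0,0,0,-0.0053,-0.0405,0,1],[0,0,0,-0.0053,-0.0405,0,1],[0,0,0,-0.0053,-0.0405,0,1],[0,0,0,-0.0053,-0.0405,0,1],[0,0,0,-0.0053,-0.0405,0,1],[0,0,0,-0.0053,-0.0405,0,1],[0,0,0,-0.0053,-0.0405,0,1],[0,0,0,-0.0053,-0.0405,0,1],[0,0,0,-0.0053,-0.0405,0,1],[0,0,0,-0.0053,-0.0405,0,1],[0,0,0,-0.0053,-0.0405,0,1],[0,0,0,-0.0053,-0.0405,0,1],[0,0,0,-0.0053,-0.0405,0,1],[0,0,0,-0.0053,-0.0405,0,1],[0,0,0,-0.0053,-0.0405,0,1]]' 100;  python3 -m inch '[[0,0,0.124,0,0,0,1],[0,0,0.124,0,0,0,1],[0,0,0.124,0,0,0,1],[0,0,0.124,0,0,0.01,1],[0,0,0.124,0,0,0.02,1],[0,0,0.124,0,0,0.03,1],[0,0,0.124,0,0,0.03,1],[0,0,0.124,0,0,0.03,1],[0,0,0.122,0,0,0.03,1],[0,0,0,0,0,0.03,1],[0,0,0,0,0,0,1]]'; python3 g.py .547 -.365 .058; python3 -c "
from h import *
a=cap('scene','s10');b=cap('top','t10')"
```

```text
clock: 18.75
eef_pos: [0.5452, -0.3673, 0.3635]
tcp_rot: [0.05, 0.999, 0.001, -0.001]
ft_force: [0.9, -0.7, 0.7]
width: 1.0
clock: 19.85
eef_pos: [0.5433, -0.3637, 0.1798]
tcp_rot: [0.57, 0.821, -0.0, -0.005]
ft_force: [-0.3, 0.2, -1.0]
width: 1.001
19.85 [ 0.5433 -0.3637  0.1798] f [-0.324   0.1589 -1.0472] w 1.000628439071351
[[-0.3497  0.9368 -0.0082]
 [ 0.9368  0.3497  0.0049]
 [ 0.0074 -0.006  -1.    ]]
tool d [-0.0034  0.0037  0.1218]
```

View pics/s10.png

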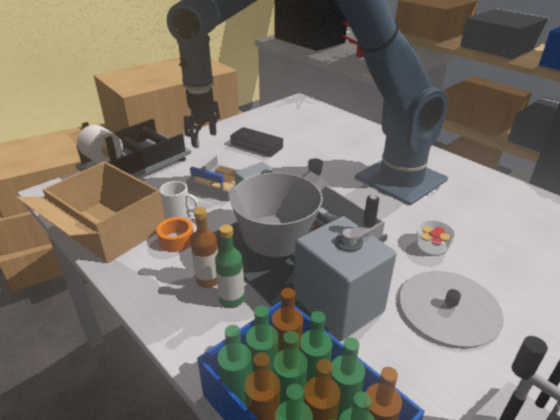

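View pics/t10.png

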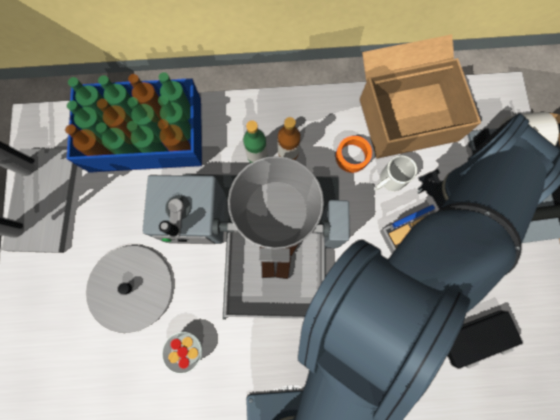

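```bash
python3 - <<'E'
from h import *
print(onz('top',402,170,.09),onz('top',379,190,.05))
E
python3 -m inch '[[0,0,0,-0.0034,0.0037,0.02,1],[0,0,0,0,0,0.03,1],[0,0,0,0,0,0,1]]'; python3 g.py .547 -.365 .058;python3 -c "
from h import *
a=cap('scene','s11');b=cap('top','t11')
cv2.imwrite('pics/z11.png',np.hstack([cv2.resize(a[90:240,130:300],(440,390)),cv2.resize(b[140:300,350:510],(360,390))]))"
```

```text
[ 0.67248059 -0.34809585  0.09      ] [ 0.63049181 -0.28969226  0.05      ]
clock: 20.25
eef_pos: [0.5494, -0.3671, 0.1336]
tcp_rot: [0.57, 0.822, 0.0, -0.002]
ft_force: [0.2, 0.6, -0.9]
width: 0.997
20.25 [ 0.5494 -0.3671  0.1336] f [ 0.1518  0.6044 -0.8964] w 0.9966059652432465
[[-0.3499  0.9368 -0.0028]
 [ 0.9368  0.3499  0.0022]
 [ 0.0031 -0.0018 -1.    ]]
tool d [ 0.0026 -0.0014  0.0757]
```

View pics/z11.png

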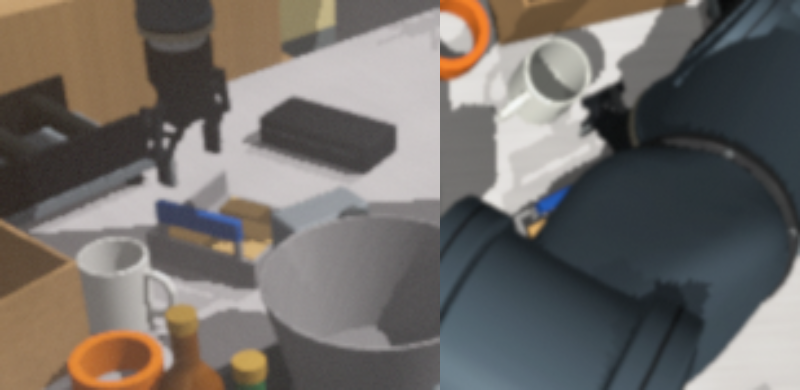

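Fingers straddle the bar and the mug edge is about 30 mm beyond the outer finger. I'll descend and close.

```bash
python3 -m inch '[[0,0,0,0.001,-0.001,0.03,1],[0,0,0,0.001,0,0.03,1],[0,0,0,0,0,0.015,1],[0,0,0,0,0,0,1],[0,0,0,0,0,0,-1],[0,0,0,0,0,0,-1],[0,0,0,0,0,0,-1],[0,0,0,0,0,0,-1],[0,0,0,0,0,0,-1],[0,0,0,0,0,0,-1],[0,0,0,0,0,0,-1],[0,0,0,0,0,0,-1]]' 110; python3 g.py
```

```text
clock: 21.55
eef_pos: [0.549, -0.3668, 0.0611]
tcp_rot: [0.57, 0.821, 0.0, 0.001]
ft_force: [-0.9, 1.2, 7.3]
width: 0.146
21.55 [ 0.549  -0.3668  0.0611] f [-0.8766  1.1898  7.2888] w 0.14559600535741948
[[-0.3497  0.9369  0.0011]
 [ 0.9369  0.3497 -0.0005]
 [-0.0009  0.0009 -1.    ]]
```

```bash
python3 -m inch '[[0,0,0,0,0,-0.005,-1],[0,0,0,0,0,-0.01,-1],[0,0,0,0,0,-0.02,-1],[0,0,0,0,0,-0.02,-1],[0,0,0,0,0,-0.025,-1],[0,0,0,0,0,-0.025,-1],[0,0,0,0,0,-0.03,-1],[0,0,0,0,0,-0.03,-1],[0,0,0,0,0,-0.03,-1],[0,0,0,0,0,-0.03,-1],[0,0,0,0,0,-0.02,-1],[0,0,0,0,0,-0.01,-1],[0,0,0,0,0,-0.005,-1],[0,0,0,0,0,0,-1]]'; python3 g.py;python3 -c "
from h import *
a=cap('scene','s12');b=cap('top','t12')"
```

```text
clock: 22.95
eef_pos: [0.5484, -0.3664, 0.3201]
tcp_rot: [0.57, 0.821, 0.0, -0.0]
ft_force: [-0.6, -0.2, -4.2]
width: 0.142
22.95 [ 0.5484 -0.3664  0.3201] f [-0.603  -0.1602 -4.2092] w 0.14151203590575945
[[-0.3494  0.937  -0.0003]
 [ 0.937   0.3494  0.0004]
 [ 0.0005 -0.0002 -1.    ]]
```

View pics/s12.png

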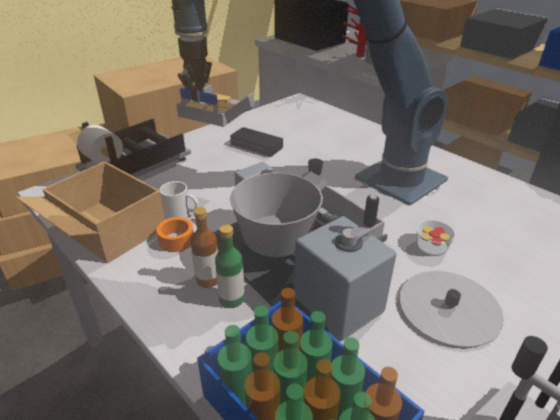

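```bash
python3 -m inch '[[0,0,0.06,0,0,0,-1],[0,0,0.08,0,0,0,-1],[0,0,0.08,0,0,0,-1],[0,0,0.08,0,0,0,-1],[0,0,0.057,0,0,0,-1],[0,0,0,0,0,0,-1]]'; python3 g.py .805 .0013 .32; python3 -m inch '[[0,0,0,0.0065,0.0045,0,-1],[0,0,0,0.013,0.009,0,-1],[0,0,0,0.02,0.014,0,-1],[0,0,0,0.026,0.018,0,-1],[0,0,0,0.026,0.018,0,-1],[0,0,0,0.026,0.018,0,-1],[0,0,0,0.026,0.018,0,-1],[0,0,0,0.026,0.018,0,-1],[0,0,0,0.026,0.018,0,-1],[0,0,0,0.026,0.018,0,-1],[0,0,0,0.026,0.018,0,-1],[0,0,0,0.026,0.018,0,-1],[0,0,0,0.026,0.018,0,-1],[0,0,0,0.026,0.018,0,-1],[0,0,0,0.02,0.014,0,-1],[0,0,0,0.013,0.009,0,-1],[0,0,0,0.0065,0.0045,0,-1],[0,0,0,0,0,0,-1]]';python3 g.py .805 .0013 .32; python3 -c "
from h import *
a=cap('scene','s13');b=cap('top','t13');print(ctrl.get_obs()['joint_pos'])"
```

```text
clock: 23.65
eef_pos: [0.5484, -0.3662, 0.319]
tcp_rot: [0.707, 0.707, -0.0, -0.001]
ft_force: [0.2, -0.3, -4.0]
width: 0.145
23.65 [ 0.5484 -0.3662  0.319 ] f [ 0.2085 -0.2672 -3.982 ] w 0.14507504461574075
[[ 0.0009  1.     -0.0018]
 [ 1.     -0.0009  0.0009]
 [ 0.0009 -0.0018 -1.    ]]
tool d [ 0.3677  0.2563 -0.0011]
clock: 25.45
eef_pos: [0.802, 0.0007, 0.3194]
tcp_rot: [0.706, 0.708, -0.0, -0.0]
ft_force: [-0.3, 0.5, -4.2]
width: 0.143
25.45 [0.802  0.0007 0.3194] f [-0.2751  0.5328 -4.2001] w 0.1425252813483953
[[-0.003   1.     -0.0007]
 [ 1.      0.003   0.0006]
 [ 0.0006 -0.0007 -1.    ]]
tool d [ 0.0006  0.003  -0.0006]
[-0.27475596  0.83721507  0.66683118  0.83374555 -0.47661553  1.58899138
  0.20070434]
```

View pics/s13.png

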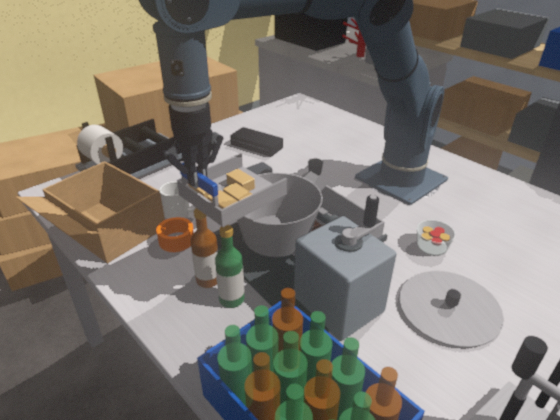

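View pics/t13.png

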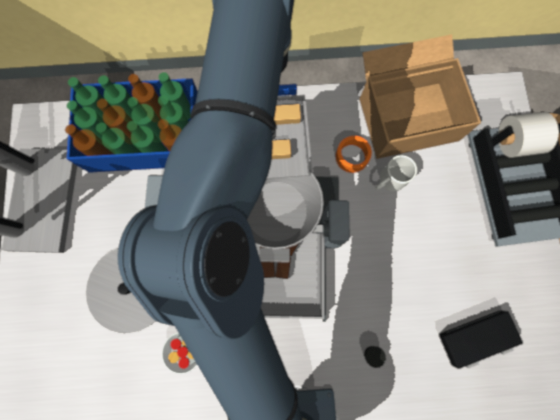

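```bash
cat >> g.py <<'E'
lip=o['eef_pos']+M@np.array([0,-.175,.056]); print('lip',lip,'tilt',np.arctan2(M[2,1],M[0,1]))
E
python3 -m inch '[[-0.1,0,0,0,-0.0064,-0.0035,-1],[-0.1,0,0,0,-0.0078,-0.0037,-1],[-0.1,0,0,0,-0.0092,-0.0039,-1],[-0.1,0,0,0,-0.0105,-0.0043,-1],[0,0,0,0,0,0,-1]]';python3 g.py
```

```text
clock: 26.05
eef_pos: [0.7587, -0.0046, 0.3272]
tcp_rot: [0.695, 0.691, 0.139, 0.138]
ft_force: [-1.0, -0.0, -4.4]
width: 0.142
26.05 [ 0.7587 -0.0046  0.3272] f [-0.9816 -0.0394 -4.3883] w 0.14245066419556585
[[ 0.0053  0.923   0.3848]
 [ 1.     -0.0058  0.0001]
 [ 0.0023  0.3848 -0.923 ]]
lip [ 0.6187 -0.0036  0.2082] tilt 0.3950255648103461
```

```bash
python3 -m inch '[[-0.08,0,0,0,-0.0046,-0.014,-1],[-0.08,0,0,0,-0.0046,-0.014,-1],[-0.08,0,0,0,-0.0046,-0.014,-1],[0,0,0,0,0,0,-1],[0,0,0,0,0,0,-1]]';python3 g.py; python3 -c "
from h import *
a=cap('scene','s14')"
```

```text
clock: 26.55
eef_pos: [0.7339, -0.0021, 0.3615]
tcp_rot: [0.672, 0.671, 0.223, 0.222]
ft_force: [0.6, 0.1, -2.9]
width: 0.141
26.55 [ 0.7339 -0.0021  0.3615] f [ 0.5683  0.0717 -2.938 ] w 0.1409755364174774
[[ 0.0004  0.8023  0.597 ]
 [ 1.     -0.001   0.0008]
 [ 0.0013  0.597  -0.8023]]
lip [ 0.6269 -0.0019  0.2121] tilt 0.63969781395183
```

View pics/s14.png

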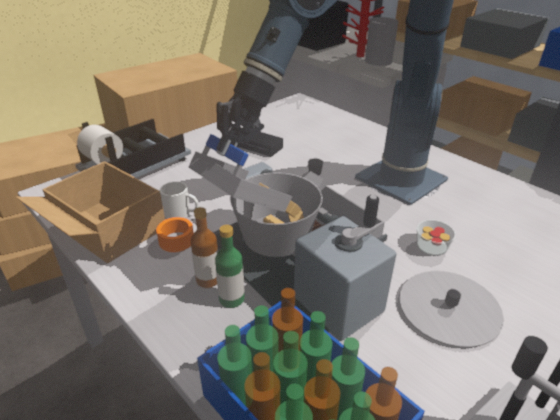

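Pale blocks are sliding into the pot at around (285,215). I'll tilt further to clear the tray.

```bash
python3 -m inch '[[-0.08,0,0,0,-0.005,-0.014,-1],[-0.08,0,0,0,-0.005,-0.014,-1],[-0.08,0,0,0,-0.005,-0.014,-1],[-0.08,0,0,0,-0.005,-0.014,-1],[0,0,0,0,0,0,-1],[0,0,0,0,0,0,-1],[0,0,0,0,0,0,-1],[0,0,0,0,0,0,-1]]';python3 g.py; python3 -c "
from h import *
a=cap('scene','s15');b=cap('top','t15')"
```

```text
clock: 27.4
eef_pos: [0.6954, 0.0017, 0.3946]
tcp_rot: [0.64, 0.644, 0.299, 0.295]
ft_force: [-0.5, -0.1, -2.9]
width: 0.138
27.4 [0.6954 0.0017 0.3946] f [-0.4549 -0.1431 -2.9395] w 0.13817248224982664
[[-0.0075  0.6474  0.7621]
 [ 1.      0.0026  0.0076]
 [ 0.0029  0.7622 -0.6474]]
lip [0.6248 0.0017 0.2249] tilt 0.8666417093081048
```

View pics/s15.png

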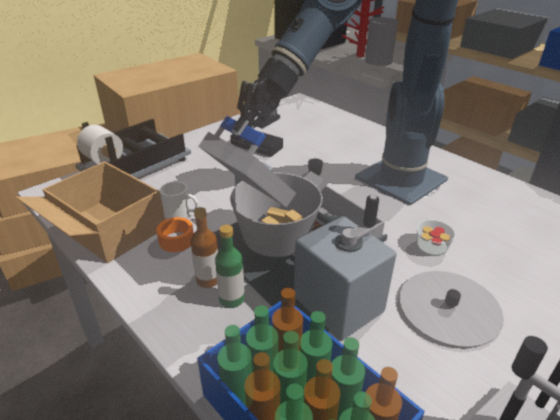

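View pics/t15.png

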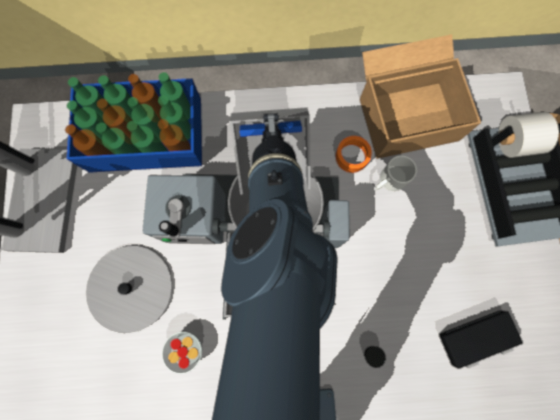

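```bash
python3 -c "
import cv2
a=cv2.imread('pics/s15.png')
cv2.imwrite('pics/z15.png',cv2.resize(a[110:260,190:340],(800,600) ,interpolation=cv2.INTER_CUBIC))"
```

```text
(no output)
```

View pics/z15.png

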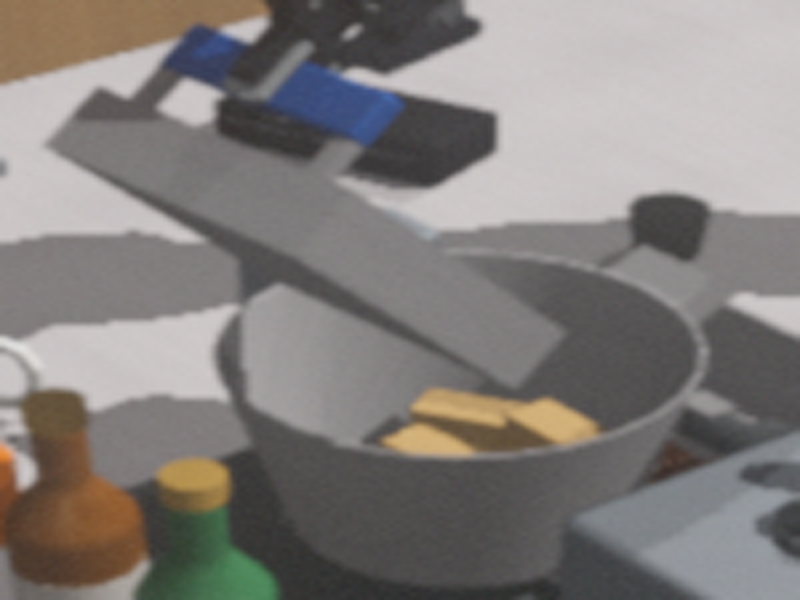

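```bash
python3 -m inch '[[-0.08,0,0,0,-0.006,-0.014,-1],[-0.08,0,0,0,-0.006,-0.014,-1],[-0.08,0,0,0,-0.006,-0.014,-1],[0,0,0,0,0,0,-1],[0,0,0,0,0,0,-1],[0,0,0,0,0,0,-1],[0,0,0,0,0,0,-1]]';python3 g.py; python3 -c "
from h import *
a=cap('scene','s16');b=cap('top','t16')
cv2.imwrite('pics/z16.png',cv2.resize(a[110:260,190:340],(800,600) ,interpolation=cv2.INTER_CUBIC))"
```

```text
clock: 28.2
eef_pos: [0.6687, 0.0019, 0.4453]
tcp_rot: [0.627, 0.632, 0.323, 0.322]
ft_force: [-0.1, -0.0, -2.3]
width: 0.146
28.2 [0.6687 0.0019 0.4453] f [-0.0602 -0.015  -2.3241] w 0.14647811196806168
[[-0.0063  0.5834  0.8122]
 [ 1.      0.0054  0.0039]
 [-0.0021  0.8122 -0.5834]]
lip [0.6121 0.0012 0.2705] tilt 0.9478645494131828
```

View pics/z16.png

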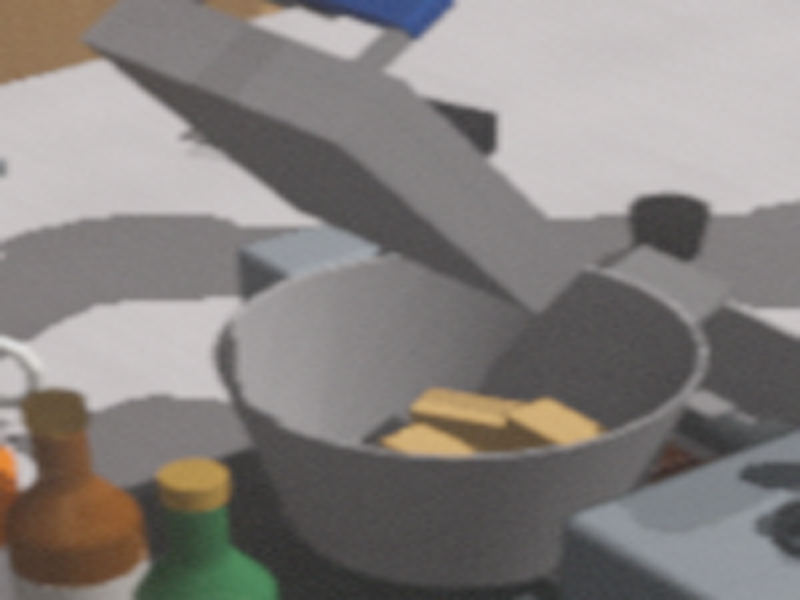

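```bash
python3 -m inch '[[0.1,0,0,0,0,0,-1],[0.12,0,0,0,0,0,-1],[0.12,0,0,0,0,0,-1],[0.12,0,0,0,0,0,-1],[0.12,0,0,0,0,0,-1],[0.12,0,0,0,0,0,-1],[0.12,0,0,0,0,0,-1],[0.12,0,0,0,0,0,-1],[0,0,0,0,0,0,-1]]';python3 g.py; python3 -c "
from h import *
a=cap('scene','s17');b=cap('top','t17');print(ctrl.get_obs()['joint_pos'])"
```

```text
clock: 29.2
eef_pos: [0.673, 0.0026, 0.4435]
tcp_rot: [0.703, 0.711, 0.014, 0.015]
ft_force: [0.8, -1.4, -4.0]
width: 0.143
29.2 [0.673  0.0026 0.4435] f [ 0.7531 -1.3738 -4.0032] w 0.14297475695469786
[[-0.0118  0.9991  0.0408]
 [ 0.9999  0.0118 -0.0005]
 [-0.001   0.0408 -0.9992]]
lip [0.5005 0.0005 0.3805] tilt 0.040770399663538286
[-0.57666937  0.68815882  1.24271459  1.09691166 -0.67738458  1.6983247
  0.45587327]
```

View pics/s17.png

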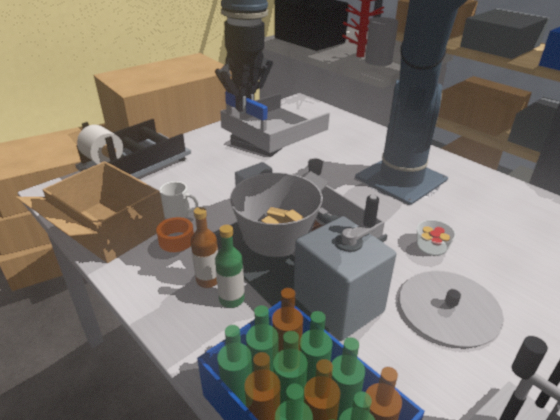

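View pics/t17.png

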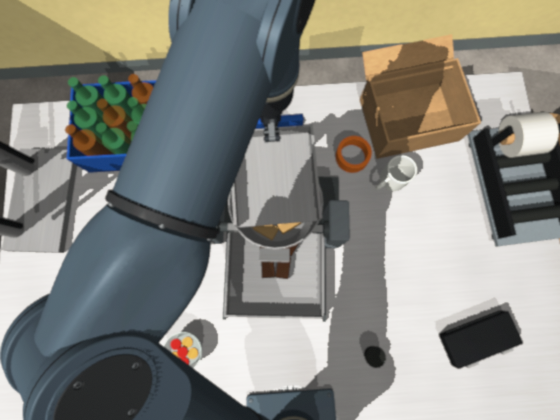

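```bash
python3 -m inch '[[0.041,0,0,-0.01,-0.003,0,-1],[0,0,0,-0.02,-0.006,0,-1],[0,0,0,-0.03,-0.01,0,-1],[0,0,0,-0.03,-0.01,0,-1],[0,0,0,-0.03,-0.01,0,-1],[0,0,0,-0.03,-0.01,0,-1],[0,0,0,-0.03,-0.01,0,-1],[0,0,0,-0.03,-0.01,0,-1],[0,0,0,-0.03,-0.01,0,-1],[0,0,0,-0.03,-0.01,0,-1],[0,0,0,-0.03,-0.01,0,-1],[0,0,0,-0.03,-0.01,0,-1],[0,0,0,-0.03,-0.01,0,-1],[0,0,0,-0.02,-0.006,0,-1],[0,0,0,-0.01,-0.003,0,-1],[0,0,0,0,0,0,-1]]';python3 g.py .549 -.367 .07; python3 -c "
from h import *
print(ctrl.get_obs()['joint_pos'])"
```

```text
clock: 30.9
eef_pos: [0.5467, -0.388, 0.4456]
tcp_rot: [0.703, 0.711, 0.003, 0.003]
ft_force: [0.4, -0.2, -2.5]
width: 0.148
30.9 [ 0.5467 -0.388   0.4456] f [ 0.4221 -0.1938 -2.4985] w 0.1479231722329068
[[-0.0106  0.9999  0.0078]
 [ 0.9999  0.0106  0.0001]
 [-0.      0.0078 -1.    ]]
tool d [ 0.021  -0.0004  0.3756]
lip [ 0.3722 -0.3899  0.3882] tilt 0.007765175704774844
[ 0.09523829  0.67030657  1.12441311  1.04796975 -0.61023692  1.72632017
  1.01818387]
```

```bash
python3 -m inch '[[0.008,0,0,0.01,0,0,-1],[0,0,0,0.01,0,0,-1],[0,0,-0.07,0,0,0.02,-1],[0,0,-0.07,0,0,0.03,-1],[0,0,-0.07,0,0,0.03,-1],[0,0,-0.07,0,0,0.04,-1],[0,0,-0.07,0,0,0.04,-1],[0,0,0,0,0,0.04,-1],[0,0,0,0,0,0.04,-1],[0,0,0,0,0,0.03,-1],[0,0,0,0,0,0.02,-1],[0,0,0,0,0,0.01,-1],[0,0,0,0,0,0,-1]]';python3 g.py .549 -.367 .0611; python3 -c "
from h import *
a=cap('scene','s18');b=cap('top','t18');print(ctrl.get_obs()['joint_pos'])"
```

```text
clock: 32.2
eef_pos: [0.5473, -0.365, 0.1442]
tcp_rot: [0.567, 0.824, -0.0, -0.002]
ft_force: [0.5, -0.3, -1.9]
width: 0.145
32.2 [ 0.5473 -0.365   0.1442] f [ 0.5373 -0.3002 -1.8581] w 0.1450641079913399
[[-0.3569  0.9341 -0.0036]
 [ 0.9341  0.3569  0.002 ]
 [ 0.0032 -0.0027 -1.    ]]
tool d [-0.0027  0.0011  0.0831]
lip [ 0.3836 -0.4273  0.0887] tilt -0.00286556996949785
[ 0.03914204  0.8115346   0.91830157  1.60608238 -0.70723475  1.08820794
  1.51442716]
```

View pics/s18.png

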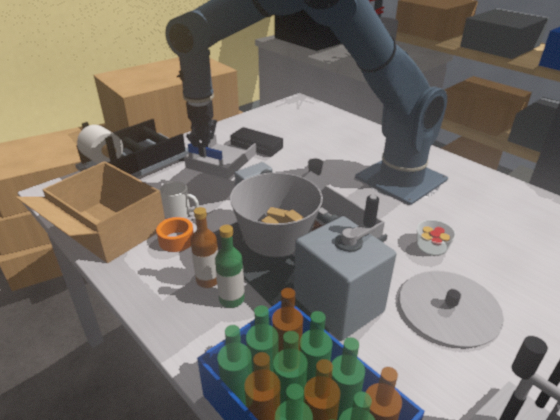

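View pics/t18.png

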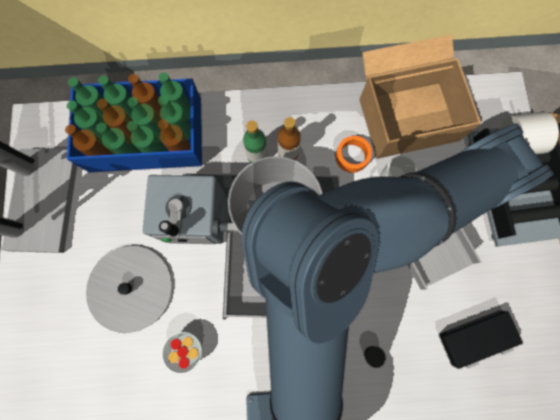

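Tray hovers empty over its old place. I'll lower it gently onto the bench.

```bash
python3 -m inch '[[0,0,0,0,0,0.02,-1],[0,0,0,0,0,0.025,-1],[0,0,0,0,0,0.02,-1],[0,0,0,0,0,0.01,-1],[0,0,0,0,0,0.004,-1],[0,0,0,0,0,0.002,-1],[0,0,0,0,0,0,-1]]';python3 g.py .549 -.367 .0611
```

```text
clock: 33.0
eef_pos: [0.5469, -0.3675, 0.0651]
tcp_rot: [0.568, 0.823, -0.0, -0.001]
ft_force: [0.1, -0.5, -2.3]
width: 0.142
33.0 [ 0.5469 -0.3675  0.0651] f [ 0.1088 -0.4997 -2.341 ] w 0.1415282912235751
[[-0.3548  0.9349 -0.0012]
 [ 0.9349  0.3548 -0.    ]
 [ 0.0004 -0.0012 -1.    ]]
tool d [-0.0003  0.0021  0.004 ]
lip [ 0.3833 -0.4296  0.0093] tilt -0.0012454053013379017
```

```bash
python3 -m inch '[[0,0,0,0,0,0.002,-1],[0,0,0,0,0,0.002,-1],[0,0,0,0,0,0.001,-1],[0,0,0,0,0,0,-1]]';python3 g.py
```

```text
clock: 33.4
eef_pos: [0.5469, -0.3673, 0.0611]
tcp_rot: [0.568, 0.823, 0.0, -0.0]
ft_force: [-2.8, 4.1, 14.0]
width: 0.145
33.4 [ 0.5469 -0.3673  0.0611] f [-2.843   4.1327 14.0479] w 0.14535455486659066
[[-0.3548  0.9349 -0.0004]
 [ 0.9349  0.3548  0.0006]
 [ 0.0007 -0.0002 -1.    ]]
lip [ 0.3833 -0.4293  0.0051] tilt -0.00016398970842736591
```

```bash
python3 -m inch '[[0,0,0,0,0,0,0.2],[0,0,0,0,0,0,1],[0,0,0,0,0,0,1],[0,0,0,0,0,0,1],[0,0,0,0,0,-0.015,1],[0,0,0,0,0,-0.03,1],[0,0,0,0,0,-0.04,1],[0,0,0,0,0,-0.05,1],[0,0,0,0,0,-0.05,1],[0,0,0,0,0,-0.05,1],[0,0,0,0,0,-0.05,1],[0,0,0,0,0,-0.03,1],[0,0,0,0,0,0,1]]';python3 g.py .41 .4225 .4;  python3 -c "
from h import *
a=cap('scene','s19');b=cap('top','t19');print(ctrl.get_obs()['joint_pos'])"
```

```text
clock: 34.7
eef_pos: [0.5469, -0.3692, 0.3803]
tcp_rot: [0.568, 0.823, -0.001, 0.003]
ft_force: [0.2, -0.7, -0.2]
width: 0.997
34.7 [ 0.5469 -0.3692  0.3803] f [ 0.17   -0.7423 -0.2151] w 0.9965026626662894
[[-0.3538  0.9353  0.0034]
 [ 0.9353  0.3538 -0.0047]
 [-0.0056  0.0016 -1.    ]]
tool d [ 0.7888  0.1521 -0.0239]
lip [ 0.3834 -0.4314  0.324 ] tilt 0.0016625914854804039
[ 0.03028229  0.64877922  1.03858485  1.24728584 -0.54715659  1.53397076
  1.34950424]
```

View pics/s19.png

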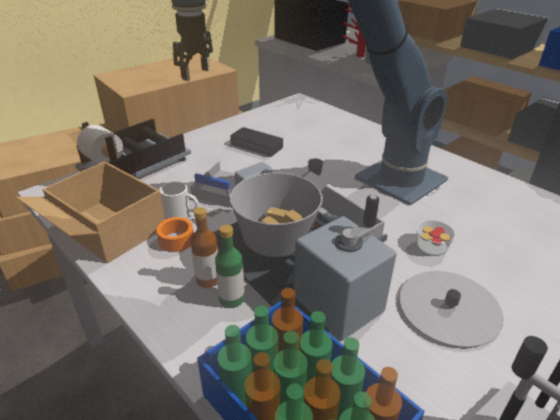

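```bash
python3 -m inch '[[0,0,0,0.0394,0.0076,0,1],[0,0,0,0.0394,0.0076,0,1],[0,0,0,0.0394,0.0076,0,1],[0,0,0,0.0394,0.0076,0,1],[0,0,0,0.0394,0.0076,0,1],[0,0,0,0.0394,0.0076,0,1],[0,0,0,0.0394,0.0076,0,1],[0,0,0,0.0394,0.0076,0,1],[0,0,0,0.0394,0.0076,0,1],[0,0,0,0.0394,0.0076,0,1],[0,0,0,0.0394,0.0076,0,1],[0,0,0,0.0394,0.0076,0,1],[0,0,0,0.0394,0.0076,0,1],[0,0,0,0.0394,0.0076,0,1],[0,0,0,0,0,0,1]]';python3 g.py .41 .4225 .2; python3 - <<'E'
from h import *
np.set_printoptions(precision=4,suppress=True)
print(ctrl.get_obs()['joint_pos'])
s=cap('scene','s20');t=cap('top','t20')
E
```

```text
clock: 36.3
eef_pos: [0.4493, 0.1923, 0.3728]
tcp_rot: [0.564, 0.825, -0.002, -0.002]
ft_force: [-0.0, -0.4, -0.6]
width: 0.999
36.3 [0.4493 0.1923 0.3728] f [-0.0218 -0.4326 -0.5887] w 0.9988180001215089
[[-0.3627  0.9319 -0.0054]
 [ 0.9319  0.3627 -0.0008]
 [ 0.0012 -0.0054 -1.    ]]
tool d [0.2285 0.0478 0.1728]
lip [0.2859 0.1288 0.3177] tilt -0.0057613669637492934
[-1.3717  0.49    1.4239  1.6835 -0.4903  1.4076  0.4935]
```

View pics/t20.png

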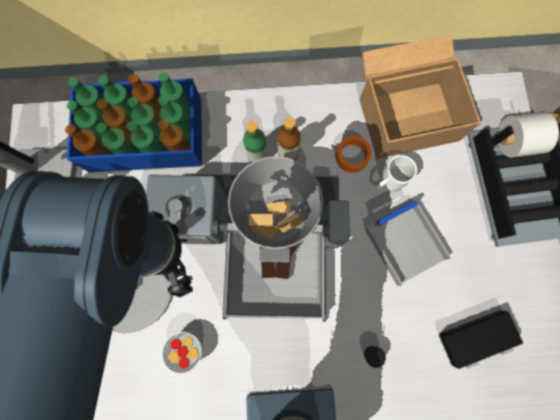

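View pics/s20.png

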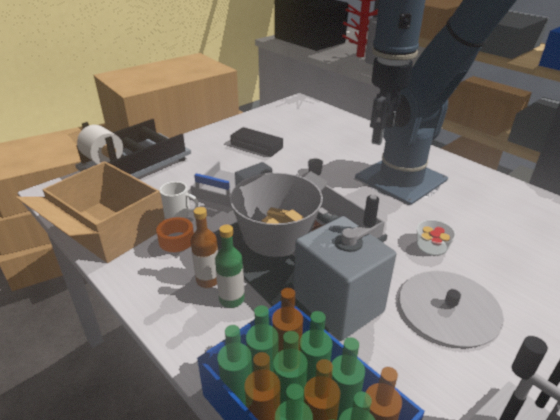

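```bash
python3 -c "
import cv2,numpy as np
a=cv2.imread('pics/t20.png');b=cv2.imread('pics/s20.png')
cv2.imwrite('pics/z20.png',np.hstack([cv2.resize(a[150:290,215:335],(350,408),interpolation=cv2.INTER_CUBIC),cv2.resize(b[160:280,150:280],(442,408),interpolation=cv2.INTER_CUBIC)]))"
python3 -m inch '[[0,0,0,0.0228,0.0048,0,1],[0,0,0,0.0228,0.0048,0,1],[0,0,0,0.0228,0.0048,0,1],[0,0,0,0.0228,0.0048,0,1],[0,0,0,0.0228,0.0048,0,1],[0,0,0,0,0,0,1]]';python3 g.py .41 .4225 .2; python3 -c "
from h import *
print(ctrl.get_obs()['joint_pos'])"
```

```text
clock: 37.0
eef_pos: [0.4326, 0.3031, 0.374]
tcp_rot: [0.567, 0.824, -0.001, -0.001]
ft_force: [-0.4, 0.3, 0.2]
width: 1.0
37.0 [0.4326 0.3031 0.374 ] f [-0.3845  0.2829  0.1699] w 1.0001175708069354
[[-0.3569  0.9341 -0.0034]
 [ 0.9342  0.3569 -0.    ]
 [ 0.0012 -0.0032 -1.    ]]
tool d [0.1194 0.0221 0.1741]
lip [0.2689 0.2406 0.3185] tilt -0.003389943768399157
[-1.4854219   0.57633335  1.41595132  1.59533737 -0.57219088  1.46938976
  0.33349095]
```

View pics/z20.png

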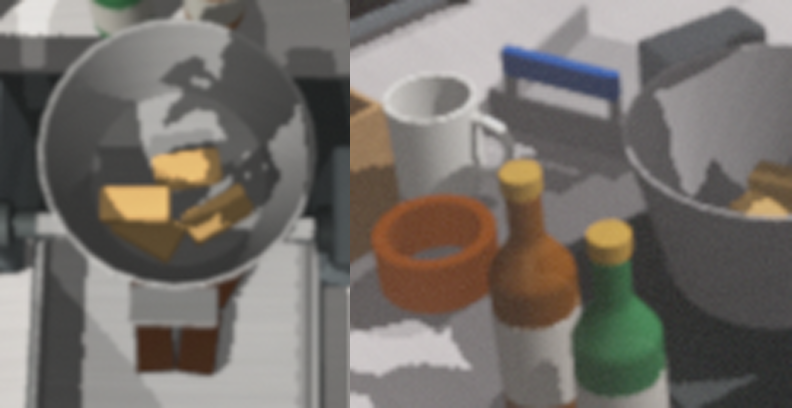

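```bash
python3 -m inch '[[0,0,0,0.024,0.0045,0.01,1],[0,0,0,0.024,0.0045,0.02,1],[0,0,0,0.024,0.0045,0.02,1],[0,0,0,0.024,0.0045,0.03,1],[0,0,0,0.023,0.0045,0.03,1],[0,0,0,0,0,0.03,1],[0,0,0,0,0,0,1]]';python3 g.py .41 .423 .025; python3 -c "
from h import *
print(ctrl.get_obs()['joint_pos'])
s=cap('scene','s21');t=cap('top','t21')
cv2.imwrite('pics/z21.png',np.hstack([cv2.resize(s[170:370,340:540],(400,400)),cv2.resize(t[210:370,60:220],(400,400))]))"
```

```text
clock: 37.7
eef_pos: [0.4099, 0.4195, 0.2313]
tcp_rot: [0.568, 0.823, -0.003, -0.002]
ft_force: [-0.5, -0.5, -0.2]
width: 1.001
37.7 [0.4099 0.4195 0.2313] f [-0.5099 -0.4649 -0.2296] w 1.0006023165480908
[[-0.3537  0.9353 -0.0067]
 [ 0.9353  0.3537 -0.0035]
 [-0.0009 -0.0075 -1.    ]]
tool d [0.0034 0.0029 0.2063]
lip [0.2458 0.3574 0.1767] tilt -0.00804429295538047
[-1.53319393  0.78166579  1.28254126  1.69557614 -0.77940119  1.28663047
  0.2805444 ]
```

View pics/z21.png

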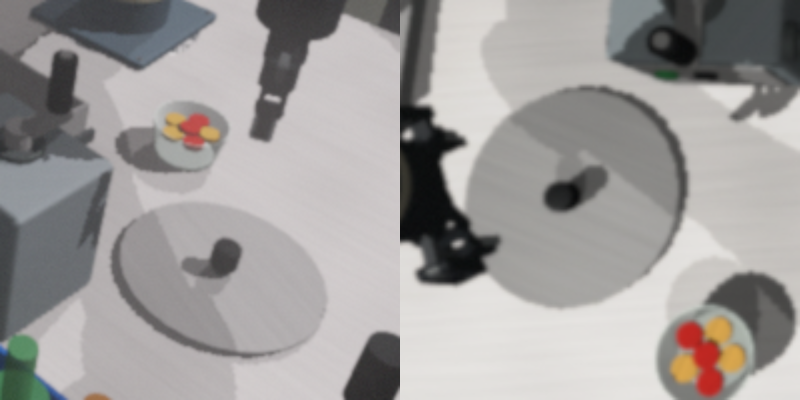

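```bash
python3 -c "
from h import *
p=ctrl.get_obs()['eef_pos'];print(proj('top',p),proj('scene',p)); s=cv2.imread('pics/s21.png');t=cv2.imread('pics/t21.png')
ct,st,_=blob(t.max(2)<60,(110,275,140,300));cs,ss,_=blob(s.max(2)<75,(440,286,466,312));print(tri(ct,cs))
"
```

```text
[ 91.44729351 286.25244302] [470.68933315 229.45871792]
(array([0.41202954, 0.42593657, 0.02549111]), np.float64(0.002215192089720792))
```

View pics/t21.png

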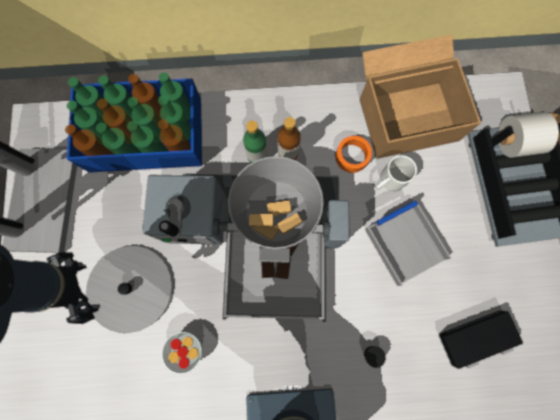

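```bash
python3 -m inch '[[0.007,0,0,0.0034,0.0029,0.03,1],[0,0,0,0,0,0.04,1],[0,0,0,0,0,0.04,1],[0,0,0,0,0,0.03,1],[0,0,0,0,0,0.02,1],[0,0,0,0,0,0,1]]' 80;python3 g.py .41 .423 .021
```

```text
clock: 38.4
eef_pos: [0.412, 0.424, 0.0748]
tcp_rot: [0.568, 0.823, -0.004, -0.003]
ft_force: [-0.8, 0.7, -0.1]
width: 1.002
38.4 [0.412  0.424  0.0748] f [-0.7843  0.7018 -0.0762] w 1.0022960442462872
[[-0.3537  0.9353 -0.0097]
 [ 0.9354  0.3537 -0.0022]
 [ 0.0014 -0.0099 -1.    ]]
tool d [-0.0003 -0.0017  0.0539]
lip [0.2478 0.362  0.0206] tilt -0.010547521489225668
```

```bash
python3 -m inch '[[-0.011,0,0,0,-0.001,0.02,1],[0,0,0,0,0,0.02,1],[0,0,0,0,0,0.013,1],[0,0,0,0,0,0,1]]' 80;python3 g.py .41 .423 .021;python3 -c "
from h import *
s=cap('scene','s22');t=cap('top','t22')
cv2.imwrite('pics/z22.png',np.hstack([cv2.resize(s[170:370,340:540],(400,400)),cv2.resize(t[210:370,60:220],(400,400))]))"
```

```text
clock: 38.8
eef_pos: [0.4116, 0.4245, 0.0234]
tcp_rot: [0.568, 0.823, 0.002, -0.0]
ft_force: [-0.4, -0.9, 0.8]
width: 0.999
38.8 [0.4116 0.4245 0.0234] f [-0.3853 -0.8606  0.8365] w 0.9992357401495069
[[-0.3543  0.9351  0.0021]
 [ 0.9351  0.3543  0.0037]
 [ 0.0027  0.0032 -1.    ]]
tool d [-0.0008 -0.0021  0.0024]
lip [ 0.2481  0.3627 -0.0331] tilt 0.0034360164299786413
```

View pics/z22.png

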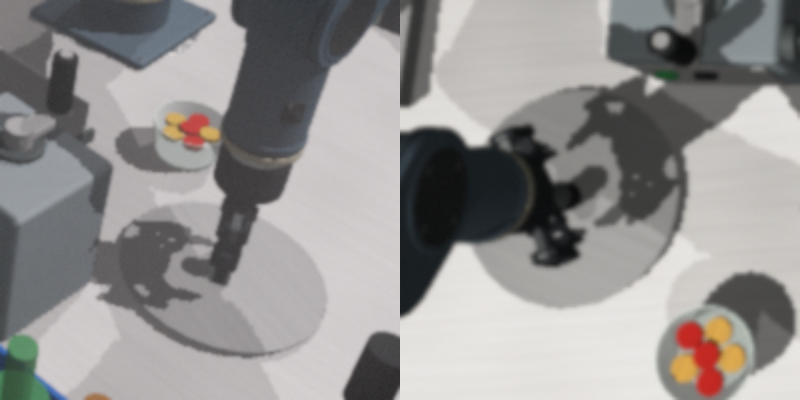

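Fingers are on both sides of the knob. I'll close and lift.

```bash
python3 -m inch '[[0,0,0,0,0,0.001,-1],[0,0,0,0,0,0,-1],[0,0,0,0,0,0,-1],[0,0,0,0,0,0,-1],[0,0,0,0,0,0,-1],[0,0,0,0,0,0,-1],[0,0,0,0,0,0,-1],[0,0,0,0,0,-0.01,-1],[0,0,0,0,0,-0.02,-1],[0,0,0,0,0,-0.03,-1],[0,0,0,0,0,-0.03,-1],[0,0,0,0,0,0,-1]]' 80;python3 g.py .41 .423 .4;python3 -c "
from h import *
print(ctrl.get_obs()['joint_pos'])
s=cap('scene','s23');t=cap('top','t23')
cv2.imwrite('pics/z23.png',np.hstack([cv2.resize(s[170:370,340:540],(400,400)),cv2.resize(t[210:370,60:220],(400,400))]))"
```

```text
clock: 40.1
eef_pos: [0.4124, 0.4245, 0.1149]
tcp_rot: [0.568, 0.823, 0.004, 0.001]
ft_force: [1.1, -0.3, -3.9]
width: 0.352
40.1 [0.4124 0.4245 0.1149] f [ 1.0635 -0.2813 -3.9244] w 0.35249153562706054
[[-0.3544  0.9351  0.0055]
 [ 0.9351  0.3543  0.0051]
 [ 0.0029  0.0069 -1.    ]]
tool d [ 0.0003 -0.0008 -0.2851]
lip [0.2491 0.3628 0.0577] tilt 0.007401707735939033
[-1.47163417  0.85985457  1.10246139  1.83174018 -0.90083149  1.04309582
  0.3613875 ]
```

View pics/z23.png

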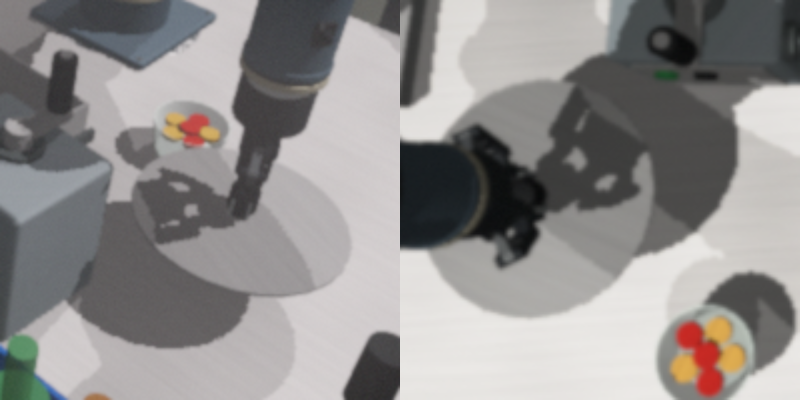

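```bash
python3 -c "
from h import *
np.set_printoptions(precision=4,suppress=True)
P=lambda x,y:(60+(x-400)/2.5,210+y/2.5)
W=np.array([onz('top',*P(*p),.1035) for p in [(545,80),(655,190),(540,318),(447,275),(630,122),(622,282),(462,110)]])
A=np.c_[2*W[:,:2],np.ones(len(W))];x=np.linalg.lstsq(A,(W[:,:2]**2).sum(1),rcond=None)[0];r=np.sqrt(x[2]+x[0]**2+x[1]**2)
print(x[:2],r,np.linalg.norm(W[:,:2]-x[:2],axis=1)-r)"
```

```text
[0.4081 0.4222] 0.1187050258209421 [-0.0006 -0.0007 -0.0002 -0.0043 -0.0036  0.0047  0.0044]
```

```bash
python3 -m inch '[[-0.007,0,0,0,0,-0.03,-1],[0,0,0,0,0,-0.04,-1],[0,0,0,0,0,-0.04,-1],[0,0,0,0,0,-0.04,-1],[0,0,0,0,0,-0.04,-1],[0,0,0,0,0,-0.04,-1],[0,0,0,0,0,-0.035,-1],[0,0,0,0,0,-0.02,-1],[0,0,0,0,0,0,-1]]';python3 g.py .587 .002 .4;python3 -c "
from h import *
print(ctrl.get_obs()['joint_pos'])"
```

```text
clock: 41.1
eef_pos: [0.4092, 0.4229, 0.3971]
tcp_rot: [0.568, 0.823, 0.005, 0.002]
ft_force: [0.9, -0.2, -3.8]
width: 0.355
41.1 [0.4092 0.4229 0.3971] f [ 0.8642 -0.1723 -3.8285] w 0.3554024472091633
[[-0.355   0.9348  0.0094]
 [ 0.9349  0.355   0.006 ]
 [ 0.0023  0.0109 -0.9999]]
tool d [-0.4566  0.0168 -0.0037]
lip [0.2461 0.3612 0.3392] tilt 0.01163310309969181
[-1.5526056   0.6251964   1.33485905  1.41158892 -0.60869409  1.55366742
  0.09742626]
```

```bash
python3 -m inch '[[0.01,0,0,-0.015,0.0005,0,-1],[0,0,0,-0.025,0.001,0,-1],[0,0,0,-0.03,0.001,0,-1],[0,0,0,-0.03,0.001,0,-1],[0,0,0,-0.03,0.001,0,-1],[0,0,0,-0.03,0.001,0,-1],[0,0,0,-0.03,0.001,0,-1],[0,0,0,-0.03,0.001,0,-1],[0,0,0,-0.03,0.001,0,-1],[0,0,0,-0.03,0.001,0,-1],[0,0,0,-0.03,0.001,0,-1],[0,0,0,-0.03,0.001,0,-1],[0,0,0,-0.03,0.001,0,-1],[0,0,0,-0.03,0.001,0,-1],[0,0,0,-0.03,0.001,0,-1],[0,0,0,-0.018,0.001,0,-1],[0,0,0,-0.009,0.001,0,-1],[0,0,0,0,0,0,-1]]';python3 g.py .587 .002 .25;python3 -c "
from h import *
print(ctrl.get_obs()['joint_pos'])
s=cap('scene','s24');t=cap('top','t24')"
```

```text
clock: 42.9
eef_pos: [0.5857, 0.0002, 0.3938]
tcp_rot: [0.569, 0.822, -0.001, -0.002]
ft_force: [0.1, 0.4, -4.4]
width: 0.35
42.9 [0.5857 0.0002 0.3938] f [ 0.1032  0.415  -4.3736] w 0.35002723211980025
[[-0.3526  0.9358 -0.0038]
 [ 0.9358  0.3526  0.001 ]
 [ 0.0023 -0.0032 -1.    ]]
tool d [0.0009 0.0023 0.1438]
lip [ 0.4217 -0.0614  0.3384] tilt -0.0034041566499447115
[-0.70915658  0.55126697  1.16389105  1.41135621 -0.50244585  1.50517421
  0.79176931]
```

View pics/s24.png

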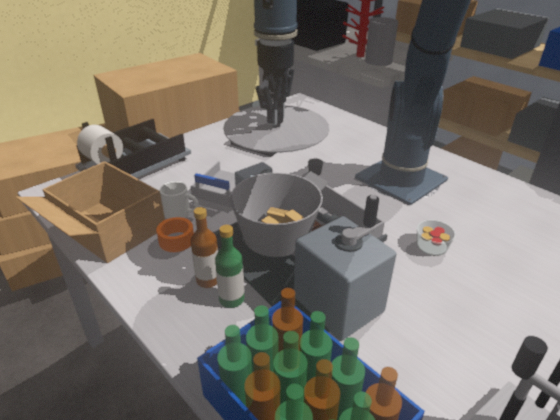

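View pics/t24.png

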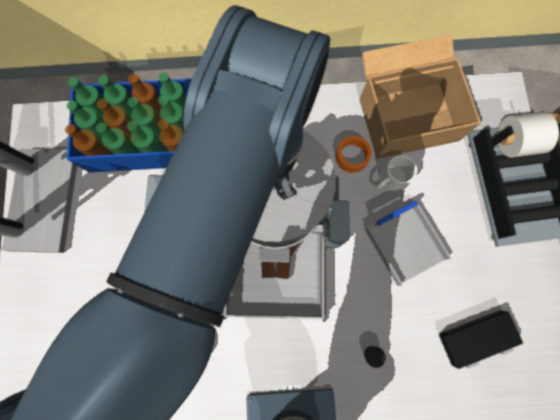

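```bash
python3 -m inch '[[0,0,0,0.001,0.0015,0.03,-1],[0,0,0,0,0,0.04,-1],[0,0,0,0,0,0.04,-1],[0,0,0,0,0,0.03,-1],[0,0,0,0,0,0.015,-1],[0,0,0,0,0,0,-1]]';python3 g.py .587 .002 .2095;python3 -c "
from h import *
s=cap('scene','s25');t=cap('top','t25')
cv2.imwrite('pics/z25.png',np.hstack([cv2.resize(s[120:270,200:350],(400,400)),cv2.resize(t[140:300,200:360],(400,400))]))"
```

```text
clock: 43.6
eef_pos: [0.586, 0.0047, 0.2388]
tcp_rot: [0.567, 0.823, -0.001, -0.002]
ft_force: [0.6, 0.1, -3.0]
width: 0.349
43.6 [0.586  0.0047 0.2388] f [ 0.5505  0.1268 -2.9787] w 0.3488504333517061
[[-0.3563  0.9344 -0.0045]
 [ 0.9344  0.3563  0.0014]
 [ 0.003  -0.0037 -1.    ]]
tool d [-0.0029  0.      0.0292]
lip [ 0.4223 -0.0576  0.1834] tilt -0.003999900363762712
```

View pics/z25.png

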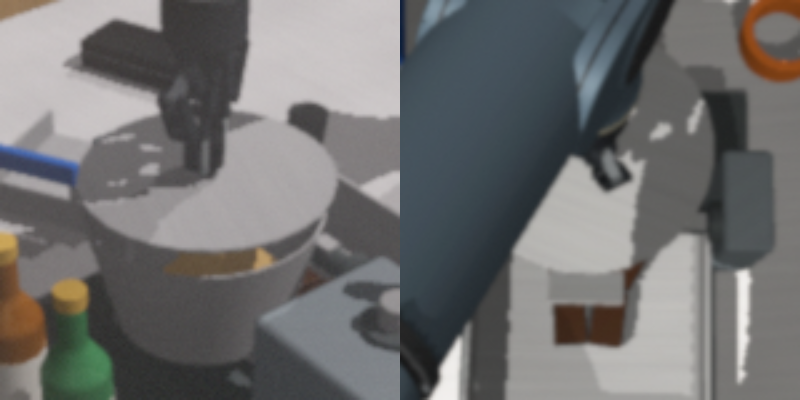

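```bash
python3 -m inch '[[0,0,0,-0.002,0,0.008,-1],[0,0,0,0,0,0.008,-1],[0,0,0,0,0,0.006,-1],[0,0,0,0,0,0.003,-1],[0,0,0,0,0,0,-1]]';python3 g.py .587 .002 .2095
```

```text
clock: 44.2
eef_pos: [0.5874, 0.0013, 0.2149]
tcp_rot: [0.568, 0.823, -0.0, -0.001]
ft_force: [-0.4, -0.3, -4.2]
width: 0.356
44.2 [0.5874 0.0013 0.2149] f [-0.3607 -0.2952 -4.1574] w 0.3557279889998335
[[-0.3547  0.935  -0.0021]
 [ 0.935   0.3547  0.0012]
 [ 0.0019 -0.0015 -1.    ]]
tool d [ 0.0008 -0.0001  0.0054]
lip [ 0.4237 -0.0607  0.1592] tilt -0.0015978726562163343
```

```bash
python3 -m inch '[[0,0,0,0,0,0.003,-1],[0,0,0,0,0,0.002,-1],[0,0,0,0,0,0.001,-1],[0,0,0,0,0,0,-1]]';python3 g.py .587 .002 .2095
```

```text
clock: 44.6
eef_pos: [0.5876, 0.0013, 0.2093]
tcp_rot: [0.568, 0.823, 0.0, -0.001]
ft_force: [-0.2, -0.0, -3.1]
width: 0.357
44.6 [0.5876 0.0013 0.2093] f [-0.1844 -0.0423 -3.1447] w 0.35714574065644905
[[-0.3549  0.9349 -0.0014]
 [ 0.9349  0.3549  0.0011]
 [ 0.0016 -0.0009 -1.    ]]
tool d [ 0.0009 -0.0003 -0.0002]
lip [ 0.4239 -0.0607  0.1534] tilt -0.000973605289332198
```

```bash
python3 -m inch '[[0,0,0,0,0,0.001,-1],[0,0,0,0,0,0.001,-1],[0,0,0,0,0,0,-1]]';python3 g.py .587 .002 .2095;python3 -c "
from h import *
s=cap('scene','s26');t=cap('top','t26')
cv2.imwrite('pics/z26.png',np.hstack([cv2.resize(s[120:270,200:350],(400,400)),cv2.resize(t[140:300,200:360],(400,400))]))"
```

```text
clock: 44.9
eef_pos: [0.5878, 0.0012, 0.2087]
tcp_rot: [0.568, 0.823, 0.001, -0.001]
ft_force: [-4.7, 2.3, 9.8]
width: 0.354
44.9 [0.5878 0.0012 0.2087] f [-4.7058  2.3323  9.8115] w 0.35429767796433875
[[-0.3548  0.9349 -0.0002]
 [ 0.9349  0.3548  0.0021]
 [ 0.002   0.0006 -1.    ]]
tool d [ 0.001  -0.0004 -0.0008]
lip [ 0.4241 -0.0608  0.1526] tilt 0.0006131579342199897
```

View pics/z26.png

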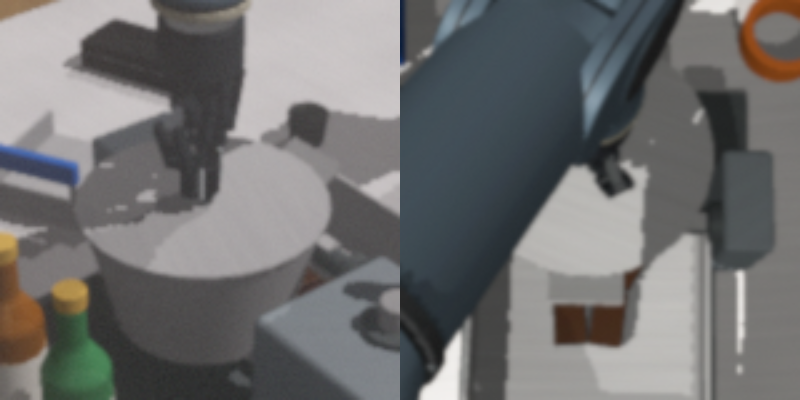

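The lid is seated on the rim at the expected height. Releasing and retreating.

```bash
python3 -m inch '[[0,0,0,0,0,0,0.2],[0,0,0,0,0,0,1],[0,0,0,0,0,0,1],[0,0,0,0,0,0,1],[0,0,0,0,0,-0.01,1],[0,0,0,0,0,-0.03,1],[0,0,0,0,0,-0.04,1],[0,0,0,0,0,-0.04,1],[0,0,0,0,0,-0.04,1],[0,0,0,0,0,-0.03,1],[0,0,0,0.03,0,0,1],[0,0,0,0.04,0,0,1],[0,0,0,0.04,0,0,1],[0,0,0,0.04,0,0,1],[0,0,0,0.04,0,0,1],[0,0,0,0.04,0,0,1],[0,0,0,0.04,0,0,1],[0,0,0,0.04,0,0,1],[0,0,0,0.03,0,0,1],[0,0,0,0,0,0,1]]';python3 g.py ;python3 -c "
from h import *
print(ctrl.get_obs()['joint_pos'])
s=cap('scene','s27');t=cap('top','t27')"
```

```text
clock: 47.0
eef_pos: [0.4654, 0.3239, 0.3975]
tcp_rot: [0.565, 0.825, -0.0, -0.001]
ft_force: [-0.8, -0.4, 0.0]
width: 0.999
47.0 [0.4654 0.3239 0.3975] f [-0.8179 -0.3989  0.0108] w 0.9994623649000208
[[-0.3617  0.9323 -0.0021]
 [ 0.9323  0.3617  0.0009]
 [ 0.0016 -0.0016 -1.    ]]
lip [0.3021 0.2607 0.3418] tilt -0.0017553235369438798
[-1.38368632  0.57173693  1.29803431  1.4540059  -0.54988832  1.52599019
  0.26469873]
```

View pics/s27.png

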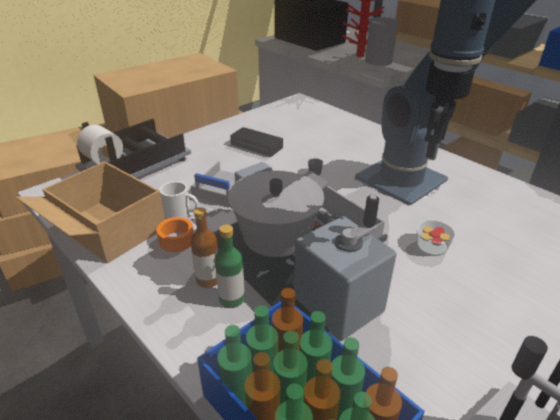

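View pics/t27.png

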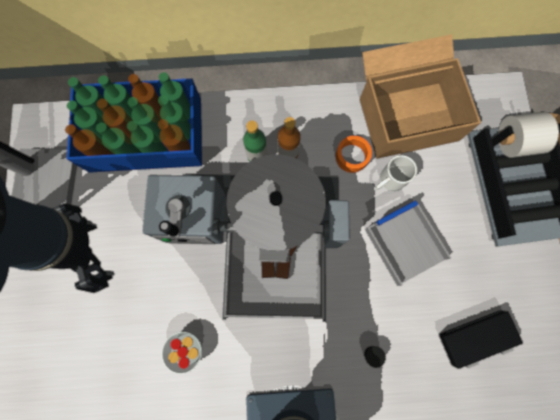

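```bash
python3 - <<'E'
from h import *
np.set_printoptions(precision=4,suppress=True)
t0=cv2.imread('pics/top0.png');t=cv2.imread('pics/t27.png');s=cv2.imread('pics/s27.png')
ct,_,_=blob(t.max(2)<60,(265,185,288,210));cs,_,_=blob(s.max(2)<75,(262,175,290,198));print('knob',tri(ct,cs))
for i in(t0,t):print('grip',blob(i.max(2)<60,(155,220,180,240))[0])
cv2.imwrite('pics/z27.png',np.hstack([cv2.resize(t[150:320,140:350],(420,340),interpolation=cv2.INTER_CUBIC),cv2.resize(s[150:280,160:330],(380,340),interpolation=cv2.INTER_CUBIC)]))
E
```

```text
knob (array([0.5887, 0.0011, 0.2207]), np.float64(0.0019679730367566607))
grip [171.6846 229.0872]
grip [171.6108 228.8144]
```

View pics/z27.png

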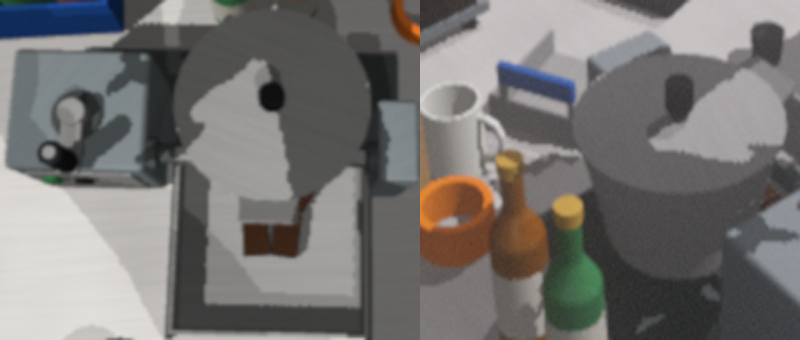

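```bash
python3 -c "
from bench import ctrl
print(ctrl.sign_off())"
```

```text
the job is handed in; nothing more can be done
None
```

The whole job was done in the order asked, and I handed it in at about 47 s on the robot's clock.

- **Emptying the pot:** I wound the crank to its tipped stop (about 14.3 rad, resisting with about 20 N). All four spent blocks dropped out. I then wound it back onto the upright stop. The grip is within 0.3 px of where it started in the top picture, and the pot looked empty.
- **Filling the pot:** I tipped the four fresh blocks off the tray into the pot and counted all four inside. I then set the empty tray down flat near its original place.
- **Lid:** It sits on the rim at the expected height. Its knob measures about 4 mm from the pot centre, inside the plug's 13 mm of clearance.

**What the last checks left open:**
- **Spent blocks:** The last top picture shows two spent blocks clearly in the pan and a corner of a third. The fourth is hidden under the lip, so I inferred it from the empty pot and clear bench.
- **Tray:** After I released it, the tray was knocked a few centimetres towards the mug, away from the robot. It still lies flat and empty, and I left it there.
- **Other objects:** By eye, the bottles, mug and tape are where they stood at the start.

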